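# Set the bench for an eight-channel pipetting run

### The arm

A 7-joint arm with a two-finger parallel gripper is mounted at the origin on the work surface. World frame = base frame: x ahead of the robot, y to its left, z up, the work surface at z = 0. Lengths are in m, angles in rad, forces in N, time in s.
With the tool pointing down it reaches from about 0.4 to 0.85 m from the base axis. Payload 10.4 kg.
Tool frame: the origin (TCP) lies at the very end of the fingers, on their centre line; the grasp point (between the pads) lies 19 mm behind it; z points along the fingers, y is the direction in which the jaws open and shut (so a half turn about z gives the same grasp; the last joint's range is limited). The gripper opens to 85 mm and grips with 20 to 120 N. Pads are 22 mm wide; open, the fingers measure 114 mm over their backs; the gripper's body (76 mm by 85 mm) begins 54 mm behind the grasp point. The pads swing forward as they close: fully open they stand 13 mm farther back than shut.
Start: joints at [1.15, 0.332, -0.065, 1.46, 0.022, 1.35, -0.088], TCP at [0.242, -0.576, 0.231] pointing down, gripper open.
Joint ranges: [-2.6, 2.6], [-0.5, 2.12], [-1.47, 1.34], [0.16, 2.42], [-1.27, 4.41], [0.06, 2.06], [-2.6, 2.6]. Speed limits (rad/s): [2.22, 2.22, 2.79, 2.79, 3.14, 3.14, 3.14].

### API

Orientations are given as a 3x3 rotation matrix whose columns are the frame's x, y, z axes.
In Python, from bench import ctrl, imaging, ticket gives the robot as it stands.
- The arm moves only by the tool send_rows, never from a script. Its argument "plan" is text: rows parted by semicolons, each of 5 numbers parted by spaces: the opening, from 0 (shut) to 1 (fully open), then the shift along the tool's x, y, z in m, then the turn about the tool's z in degrees. In form: fingers x y z twist; .... A call has 1 to 10 rows; each row shifts and turns the pose as measured when the row begins, along the tool's axes as they then stand; what a row does not reach is not made up. A row lasts 1/8 s, in which the tool goes at most 62.5 mm and 10.7 degrees, less where a joint would pass 70% of its speed; a pose out of reach is approached as far as the arm can. A call is refused whole if a number of a shift passes 0.0625 or a number of a turn 10.7, either way. A call with a gripper value outside its range is refused whole. The fingers move at their own pace and stop on an object; the grip force is fixed at half the most. Time passes only in rows, so rows that do not move let the fingers close. It gives the time, the measured TCP pose, the force and the opening at its end, in the units of the state.
- ctrl.read_state(): the state, without advancing time (a new reading comes with each control period).
- imaging.get_image(name): name is "scene" or "top" or "wrist"; returns the picture (420x560x3 uint8, red, green, blue); there is no depth.
- imaging.get_calibration(name): a dict with "fx", "fy", "cx", "cy" (pixels), "cam_to_world" (4x4, takes a point from camera to world coordinates). Camera axes: x right, y down, z forward; pixel columns grow to the right and rows downward; lengths in m; the calibration is good to about 2 mm. A picture is of the moment at which its call begins: read the wrist's pose just before it. get_calibration takes no time and is no camera call; for the wrist camera it gives the pose at the moment of the call.
- ticket.close_job(): hands the job in, once; it reports no verdict.
The state is a dict: "time_s": time; "joint_positions": joint angles; "joint_velocities": joint speeds; "effort": joint torques, N m; "tcp_pos": TCP position; "tool_rot": TCP orientation; "wrist_force": force on the tool from outside, world axes, zero at the start; "moment": the same for the moment, N m; "finger_gap": opening from 0.0 (shut) to 1.0 (fully open).
Only numpy, scipy, OpenCV 4.12 (cv2) and the standard library are available. Lean on these libraries where they do the work, as an engineer would, in place of code of your own. Each camera call takes 0.05 s, during which the arm holds its last target. There are 200 camera calls.

### The job

Set the bench for a pipetting run, so that tips, trough, plate and waste stand in one line: stand the long trough in the gap between the tip box and the plate's metal block, parallel to the side edge of the block that faces it, centred on that edge and about 4 cm clear of it, and put the trough's cover properly on it. Stand the empty beaker on the opposite side of the block, likewise centred on the edge and about 4 cm clear. Behind (on the side away from the robot) stand the tall bottle in line with the trough, about 3 cm clear of the trough's far end, and the small dropper bottle behind the middle of the block's far edge, about 3 cm clear of it; everything upright, and leave the squat screw-cap jar where it is.

Things in the scene. Friction and masses are not known exactly. Their poses are not given: they have to be found in the camera images.
- plate: White 96-well plate in a heavy aluminium cooling block that does not move. Block 98 (x) x 140 (y) x 18 mm high, plate top at 28 mm. Origin: centre of the underside, on the bench; own x points away from the robot (within 11 deg), own y left along the 140 mm length. Its side edges, 98 mm long, are at own y = +70 and -70 mm. The tip box is to its left at some starts, right at others.
- tipbox: White box of yellow pipette tips, 83 (x) x 122 (y) mm (foot flange 89 x 128), deck at 50 mm, tips up to 63 mm high. Does not move. Origin at the centre of the underside; own y along its length. The free gap between it and the plate's block is about 140 to 220 mm wide.
- trough: White open reagent trough with V-shaped inside, loose, 90 mm long (own x) x 44 mm wide (own y) x 28 mm high, straight outer walls 3 mm thick, inner mouth 84 x 38 mm. 60 to 120 g. Origin at the centre of the underside; z up. Symmetrical end for end. Grip it across the 44 mm width.
- cover: White cover of the trough, loose, right way up. Lip 74 x 28 mm at own z 0-4 mm; plate 96 (own x) x 50 (own y) mm at z 4-8; handle rib 44 mm long (own x), 12 mm thick (own y) at z 8-28. 30 to 55 g. Origin: centre of the lip's underside. Seated, the plate lies on the trough's rim, lip inside the mouth (5 mm play each way), origin 24 mm above the trough's; either way round.
- bottle: Tall amber reagent bottle with a black cap, loose, 48 mm diameter, 105 mm high, straight-sided up to 60 mm. 110 to 220 g. Origin at the centre of its underside, z up.
- dropper: Small amber dropper bottle with a black cap and a rubber teat, loose, body 30 mm diameter and straight up to 36 mm, 71 mm high overall. 30 to 65 g. Origin at the centre of its underside, z up.
- beaker: Empty white plastic beaker, open on top, loose, 51 mm outer diameter, 68 mm high, wall 3 mm, nearly straight sides. 35 to 70 g. Origin at the centre of its underside, z up. For used tips.
- jar: Squat amber screw-cap jar with a black cap, loose, 46 mm diameter, 50 mm high: a bystander that is to stay where it is. Origin at the centre of its underside.

How it is judged:
At the end, for the whole second after the job is handed in: All upright, at rest: trough and beaker 40 mm from the block's two side edges (trough on the tip box's side, parallel within 8 deg), bottle 30 mm behind trough, dropper 30 mm behind block; gaps and centring within 15 mm; cover seated, within 9 mm of centre; jar moved under 20 mm (((y of tipbox in the frame of plate above 0 m and y of trough in the frame of plate between 0.117 and 0.147 m and y of beaker in the frame of plate between -0.1505 and -0.1205 m) or (y of tipbox in the frame of plate below 0 m and y of trough in the frame of plate between -0.147 and -0.117 m and y of beaker in the frame of plate between 0.1205 and 0.1505 m)) and x of trough in the frame of plate between -0.015 and 0.015 m and angle between the x axis of trough and the x axis of plate, either way round below 0.14 rad and height (world z) of each of trough, beaker, bottle, dropper below 0.004 m and angle between each of trough, cover's own z axis and vertical below 0.05 rad and horizontal distance between cover and trough below 0.009 m and z of cover in the frame of trough between 0.021 and 0.0265 m and angle between the x axis of cover and the x axis of trough, either way round below 0.3 rad and x of beaker in the frame of plate between -0.015 and 0.015 m and angle between each of beaker, bottle, dropper's own z axis and vertical below 0.08 rad and x of bottle in the frame of plate above 0.05 m and y of bottle in the frame of trough between -0.015 and 0.015 m and (x of bottle in the frame of trough between 0.084 and 0.114 m or x of bottle in the frame of trough between -0.114 and -0.084 m) and x of dropper in the frame of plate between 0.079 and 0.109 m and y of dropper in the frame of plate between -0.015 and 0.015 m and distance of jar from where it was at the start of the episode below 0.02 m and linear speed of each of trough, cover, bottle, dropper, beaker below 0.02 m/s); the robot touches nothing.
It fails at once if the squat screw-cap jar is knocked over or pushed away (distance of jar from where it was at the start of the episode above 0.02 m or angle between jar's own z axis and vertical above 0.3 rad).
It also fails if it takes over 131 s, if anything falls off the work surface, if the arm or the gripper's body presses on something with over 40 N, if the wrist force passes 120 N, or if a joint passes its speed limit or range.

## Working session

There is one attempt and no reset: what is moved stays moved. The work goes in short steps, Python scripts to look and compute and a tool call to move; the robot and the scene stay as the last step left them, time stands still between calls to the robot, and variables do not carry over. Pictures are saved under pics/ and viewed, about 12 in all and at most 16, crops included, and the job is handed in when it is done.

Besides the shell and the picture viewer there is one more tool, called after ">>>" by a JSON object that holds its "method" and its "body". send_rows: Moves the arm, as the interface text tells. Its arguments: {"type":"object","properties":{"plan":{"type":"string"}},"required":["plan"]}

```bash
ls; mkdir -p pics; cat > h.py <<'E'
import numpy as np, cv2
from bench import ctrl, imaging, ticket
def snap(n,f):
    c=imaging.get_calibration(n); im=imaging.get_image(n)
    cv2.imwrite('pics/%s.png'%f,cv2.cvtColor(im,cv2.COLOR_RGB2BGR)); np.save('pics/%s.npy'%f,c,allow_pickle=True)
    return im,c
def load(f): return cv2.imread('pics/%s.png'%f)[:,:,::-1], np.load('pics/%s.npy'%f,allow_pickle=True).item()
def ray(c,uv,z):
    T=np.array(c['cam_to_world']); u,v=uv
    d=T[:3,:3]@np.array([(u-c['cx'])/c['fx'],(v-c['cy'])/c['fy'],1]); o=T[:3,3]
    return (o+d*(z-o[2])/d[2])[:2]
def proj(c,p):
    T=np.array(c['cam_to_world']); q=T[:3,:3].T@(np.array(p)-T[:3,3])
    return np.array([c['fx']*q[0]/q[2]+c['cx'],c['fy']*q[1]/q[2]+c['cy']])
E
python3 - <<'E'
from h import *
for n in('scene','top'):
    im,c=snap(n,n+'0'); print(n,c['fx'],np.round(c['cam_to_world'],3))
s=ctrl.read_state(); print(s['tcp_pos'],np.round(s['tool_rot'],3),s['time_s'])
E
```

```text
pics
scene 497.8471974013382 [[-0.763  0.412 -0.498  1.086]
 [ 0.647  0.502 -0.574  0.703]
 [ 0.014 -0.76  -0.65   0.853]
 [ 0.     0.     0.     1.   ]]
top 412.3817659510499 [[-1.000e-03 -9.920e-01  1.230e-01  3.280e-01]
 [-1.000e+00  0.000e+00 -3.000e-03  7.000e-03]
 [ 3.000e-03 -1.230e-01 -9.920e-01  1.202e+00]
 [ 0.000e+00  0.000e+00  0.000e+00  1.000e+00]]
[ 0.24201808 -0.57587273  0.23058063] [[ 0.922  0.387 -0.001]
 [ 0.387 -0.922  0.001]
 [-0.    -0.001 -1.   ]] 0.1
```

View pics/top0.png

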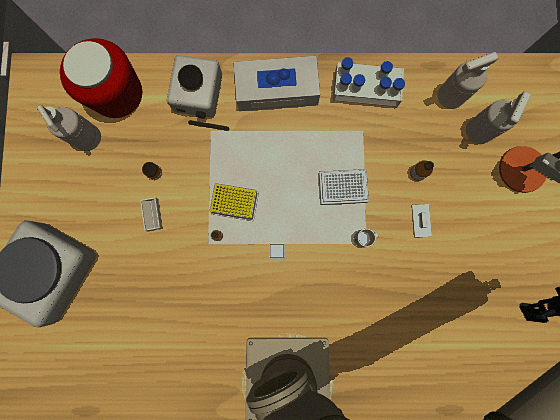

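View pics/scene0.png

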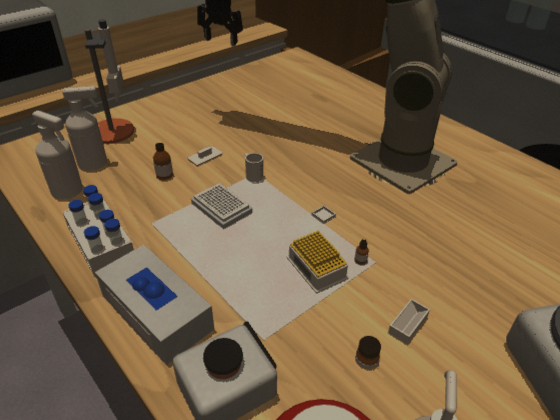

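The tip box is to the left (234,202) and the block to the right (344,187). The trough is at (151,215), jar (151,170), cover (422,221), tall bottle (423,171), dropper (217,236) and beaker (364,238).

```bash
python3 - <<'E'
from h import *
im,c=load('top0')
t=[(151,215),(422,221),(344,187),(217,236),(364,238),(423,171)]
tiles=[]
for u,v in t:
    p=im[v-32:v+32,u-32:u+32,::-1]; tiles.append(cv2.resize(p,(256,256),interpolation=cv2.INTER_NEAREST))
cv2.imwrite('pics/m.png',np.vstack([np.hstack(tiles[:3]),np.hstack(tiles[3:])]))
hsv=cv2.cvtColor(im,cv2.COLOR_RGB2HSV)
for u,v in t: print((u,v),[tuple(hsv[v+d,u+e]) for d,e in((0,0),(0,4),(4,0))], ray(c,(u,v),0.02))
E
```

```text
(151, 215) [(np.uint8(17), np.uint8(52), np.uint8(153)), (np.uint8(20), np.uint8(62), np.uint8(135)), (np.uint8(20), np.uint8(55), np.uint8(149))] [0.46092862 0.3908461 ]
(422, 221) [(np.uint8(20), np.uint8(57), np.uint8(143)), (np.uint8(35), np.uint8(19), np.uint8(165)), (np.uint8(17), np.uint8(97), np.uint8(42))] [ 0.44326094 -0.39037068]
(344, 187) [(np.uint8(50), np.uint8(14), np.uint8(170)), (np.uint8(17), np.uint8(46), np.uint8(100)), (np.uint8(75), np.uint8(12), np.uint8(168))] [ 0.54275924 -0.1671734 ]
(217, 236) [(np.uint8(34), np.uint8(50), np.uint8(36)), (np.uint8(20), np.uint8(80), np.uint8(64)), (np.uint8(23), np.uint8(135), np.uint8(34))] [0.40030738 0.1995233 ]
(364, 238) [(np.uint8(90), np.uint8(11), np.uint8(182)), (np.uint8(20), np.uint8(61), np.uint8(108)), (np.uint8(98), np.uint8(11), np.uint8(186))] [ 0.39436369 -0.221868  ]
(423, 171) [(np.uint8(13), np.uint8(213), np.uint8(73)), (np.uint8(12), np.uint8(190), np.uint8(79)), (np.uint8(12), np.uint8(175), np.uint8(70))] [ 0.59025396 -0.39936554]
```

View pics/m.png

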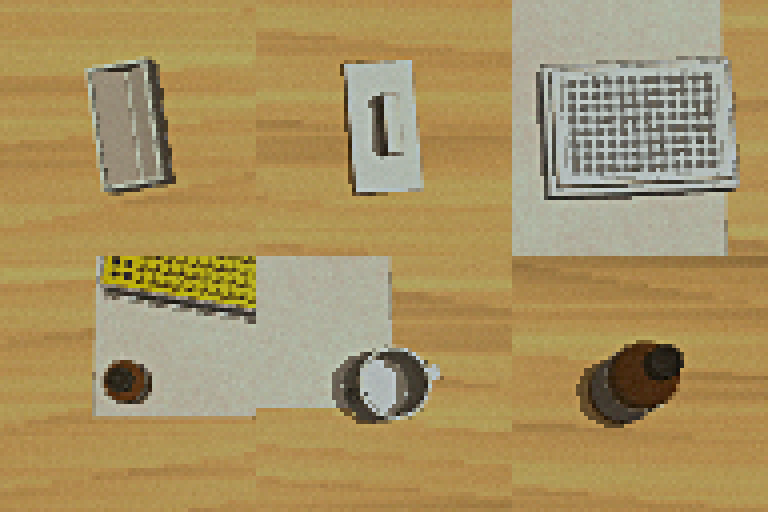

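The crop shows the trough rim corners, the cover with its rib along its length, the block and its plate, the dropper, the beaker with a small spout on its right, and the tall bottle leaning outward by perspective. Next I'll view the block from the wrist.

```bash
cat >> h.py <<'E'
def yaw(R): return np.degrees(np.arctan2(R[1][0],R[0][0]))
def go(p,yw=None,n=None,g=1,step=.05):
    "print how far to go, as n equal rows (position and yaw)"
    s=ctrl.read_state(); R=np.array(s['tool_rot']); d=np.array(p)-s['tcp_pos']
    y0=yaw(R); dy=0 if yw is None else (yw-y0+90)%180-90   # half-turn symmetry
    n=n or int(max(np.ceil(np.linalg.norm(d)/step),np.ceil(abs(dy)/10),1))
    rows=[]
    for k in range(n):
        a=np.radians(-dy*k/n); Rk=R@np.array([[np.cos(a),-np.sin(a),0],[np.sin(a),np.cos(a),0],[0,0,1]])
        v=Rk.T@d/n; rows.append('%g %.4f %.4f %.4f %.1f'%(g,*v,-dy/n))
    print('t',round(s['time_s'],2),'at',np.round(s['tcp_pos'],4),'yaw',round(y0,1),'tilt',np.round(R[:2,2],3),'J7',np.round(s['joint_positions'][6],2),'gap',np.round(s['finger_gap'],3),'F',np.round(s['wrist_force'],1)); print('; '.join(rows))
E
python3 - <<'E'
from h import *
go((0.5,-0.17,0.33),0)
im,c=snap('wrist','w0'); s=ctrl.read_state()
T=np.array(c['cam_to_world']); print(c['fx'],np.round(np.array(s['tool_rot']).T@(T[:3,3]-s['tcp_pos']),3)); print(np.round(np.array(s['tool_rot']).T@T[:3,:3],2))
E
```

```text
t 0.1 at [ 0.242  -0.5759  0.2306] yaw 22.8 tilt [-0.001  0.001] J7 -0.09 gap 1.0 F [0.3 0.2 0.2]
1 0.0395 -0.0274 -0.0099 2.3; 1 0.0384 -0.0290 -0.0099 2.3; 1 0.0372 -0.0305 -0.0099 2.3; 1 0.0360 -0.0319 -0.0099 2.3; 1 0.0347 -0.0333 -0.0099 2.3; 1 0.0333 -0.0347 -0.0099 2.3; 1 0.0319 -0.0360 -0.0099 2.3; 1 0.0304 -0.0372 -0.0099 2.3; 1 0.0289 -0.0384 -0.0099 2.3; 1 0.0274 -0.0395 -0.0099 2.3
355.27029261186027 [ 0.083  0.    -0.142]
[[ 0.   -0.95 -0.32]
 [ 1.    0.   -0.  ]
 [ 0.   -0.32  0.95]]
```

>>> {"method": "send_rows", "body": {"plan": "1 0.04 -0.027 -0.01 2.3; 1 0.038 -0.029 -0.01 2.3; 1 0.037 -0.030 -0.01 2.3; 1 0.036 -0.032 -0.01 2.3; 1 0.035 -0.033 -0.01 2.3; 1 0.033 -0.035 -0.01 2.3; 1 0.032 -0.036 -0.01 2.3; 1 0.030 -0.037 -0.01 2.3; 1 0.029 -0.038 -0.01 2.3; 1 0.027 -0.040 -0.01 2.3"}}

```text
time_s: 1.4
tcp_pos: [0.5073, -0.1633, 0.3306]
tool_rot: [[1.0, -0.025, -0.005], [-0.025, -1.0, 0.003], [-0.005, -0.003, -1.0]]
wrist_force: [0.1, 0.9, -0.4]
finger_gap: 1.001
```

```bash
python3 - <<'E'
from h import *
im,c=snap('wrist','w1')
go((0.40,0.36,0.25),0)
E
```

```text
t 1.45 at [ 0.5106 -0.1561  0.3319] yaw -1.1 tilt [-0.002  0.006] J7 -1.41 gap 1.002 F [-0.   6.6  0.9]
1 -0.0109 -0.0467 0.0077 -0.1; 1 -0.0108 -0.0467 0.0077 -0.1; 1 -0.0107 -0.0467 0.0077 -0.1; 1 -0.0107 -0.0467 0.0077 -0.1; 1 -0.0106 -0.0468 0.0077 -0.1; 1 -0.0105 -0.0468 0.0077 -0.1; 1 -0.0104 -0.0468 0.0077 -0.1; 1 -0.0104 -0.0468 0.0077 -0.1; 1 -0.0103 -0.0468 0.0077 -0.1; 1 -0.0102 -0.0468 0.0077 -0.1; 1 -0.0101 -0.0469 0.0077 -0.1
```

View pics/w1.png

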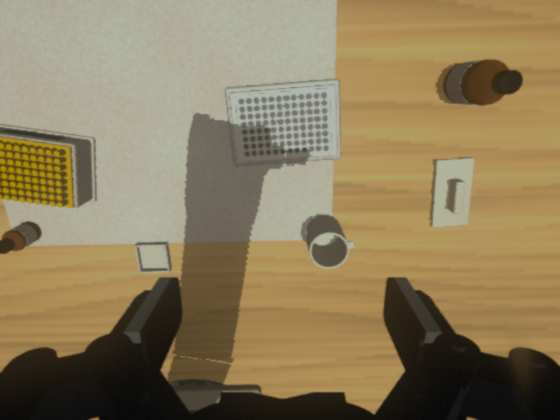

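The static-ish wrist view shows everything: plate wells around (283,122), cover (452,192), bottle base (455,83), beaker (327,247), tip box (40,170) and dropper (25,237).

```bash
cat > meas.py <<'E'
from h import *
def wells(im,c,uv):
    u,v=uv; w=75; g=cv2.cvtColor(im,cv2.COLOR_RGB2GRAY)
    k=4; p=cv2.resize(g[v-w:v+w,u-w:u+w],None,fx=k,fy=k,interpolation=cv2.INTER_CUBIC)
    b=cv2.adaptiveThreshold(p,255,cv2.ADAPTIVE_THRESH_MEAN_C,cv2.THRESH_BINARY_INV,41,12)
    cs,_=cv2.findContours(b,cv2.RETR_EXTERNAL,cv2.CHAIN_APPROX_NONE)
    P=[]
    for q in cs:
        (x,y),r=cv2.minEnclosingCircle(q); a=cv2.contourArea(q)
        if 6<r<22 and a>.55*np.pi*r*r: P.append(ray(c,((x+.5)/k-.5+u-w,(y+.5)/k-.5+v-w),.028))
    return np.array(P)
def minrect(P):
    (x,y),(a,b),t=cv2.minAreaRect((np.array(P)*1000).astype(np.float32)); 
    if a<b: a,b,t=b,a,t+90
    return (x/1000,y/1000),(a,b),(t+90)%180-90
E
python3 - <<'E'
from meas import *
im,c=snap('wrist','w2')
P=wells(im,c,(283,122)); print(len(P)); print(minrect(P))
T=np.array(c['cam_to_world']); 
# cover: bright mask
hsv=cv2.cvtColor(im,cv2.COLOR_RGB2HSV)
for n,(u,v,w,z) in {'cover':(452,192,60,.008)}.items():
    m=np.zeros(im.shape[:2],np.uint8); m[v-w:v+w,u-w:u+w]=(hsv[v-w:v+w,u-w:u+w,1]<60)&(hsv[v-w:v+w,u-w:u+w,2]>90)
    cs,_=cv2.findContours(m*255,cv2.RETR_EXTERNAL,cv2.CHAIN_APPROX_NONE); q=max(cs,key=cv2.contourArea)
    print(n,minrect([ray(c,x,z) for x in q[:,0]]))
imt,ct=load('top0')
P=wells(imt,ct,(344,187)); print('top',len(P)); 
if len(P)>5: print(minrect(P))
go((0.40,0.36,0.25),0)
E
```

```text
94
((0.5462010498046875, -0.158867431640625), (113.00336456298828, 63.67537307739258), -87.2126977443695)
cover ((0.44844415283203126, -0.3916949462890625), (94.84738159179688, 49.030677795410156), 2.712383270263672)
top 0
t 1.5 at [ 0.5093 -0.1587  0.3312] yaw -0.9 tilt [-0.003  0.005] J7 -1.4 gap 1.002 F [-0.6 -0.2  0.2]
1 -0.0106 -0.0470 0.0077 -0.1; 1 -0.0106 -0.0470 0.0077 -0.1; 1 -0.0105 -0.0470 0.0077 -0.1; 1 -0.0104 -0.0470 0.0077 -0.1; 1 -0.0104 -0.0470 0.0077 -0.1; 1 -0.0103 -0.0470 0.0077 -0.1; 1 -0.0102 -0.0470 0.0077 -0.1; 1 -0.0102 -0.0471 0.0077 -0.1; 1 -0.0101 -0.0471 0.0077 -0.1; 1 -0.0100 -0.0471 0.0077 -0.1; 1 -0.0100 -0.0471 0.0077 -0.1
```

```bash
python3 - <<'E'
from meas import *
from scipy.spatial import cKDTree
im,c=load('w2')
P=wells(im,c,(283,122)); d=cKDTree(P).query(P,k=4)[0][:,1:]; print(np.median(d,0))
n=(d<.0105).sum(1); Q=P[n>=2]; print(len(Q),minrect(Q),Q.mean(0)); print(P[n<2])
k=6;u,v,w=283,122,68
cv2.imwrite('pics/blk.png',cv2.resize(im[v-55:v+55,u-w:u+w,::-1],None,fx=5,fy=5,interpolation=cv2.INTER_CUBIC))
E
```

```text
[0.00874044 0.00903325 0.00924136]
93 ((0.5465186157226563, -0.16539059448242188), (99.94157409667969, 63.67537307739258), -87.2126977443695) [ 0.54713383 -0.16550965]
[[ 0.57171437 -0.10105667]]
```

View pics/blk.png

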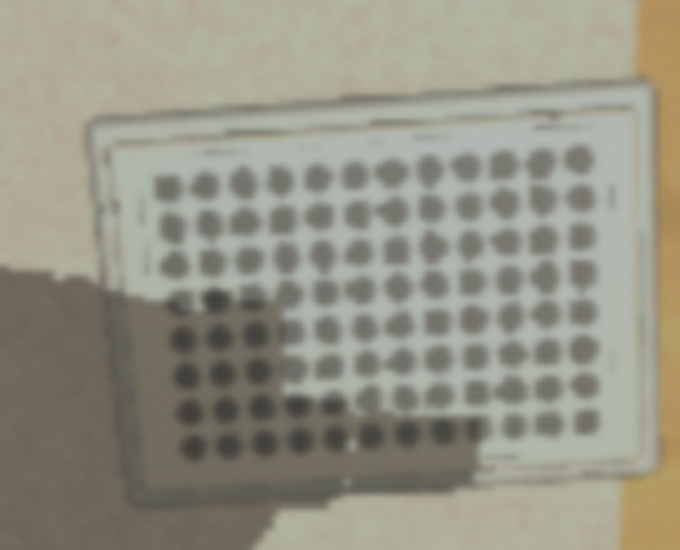

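```bash
python3 - <<'E'
from meas import *
im,c=load('w2')
C=[ray(c,(215+x/5,67+y/5),.018) for x,y in((90,122),(650,82),(657,472),(132,503))]
print(minrect(C),np.mean(C,0))
o=np.array([.5465,-.1654]);a=np.radians(2.8);ex=np.array([np.cos(a),np.sin(a)]);ey=np.array([-ex[1],ex[0]])
for n,(x,y) in dict(trough=(0,.132),bottle=(.099,.132),beaker=(0,-.1355),dropper=(.094,0)).items(): print(n,o+x*ex+y*ey)
go((0.40,0.36,0.25),0)
E
```

```text
((0.5461985473632812, -0.16639749145507812), (137.09539794921875, 95.62385559082031), -87.12985110282898) [ 0.54641246 -0.16628377]
trough [ 0.54005183 -0.03355759]
bottle [ 0.63893364 -0.02872146]
beaker [ 0.55311914 -0.30073823]
dropper [ 0.64038778 -0.16080812]
t 1.5 at [ 0.5093 -0.1587  0.3312] yaw -0.9 tilt [-0.003  0.005] J7 -1.4 gap 1.002 F [-0.6 -0.2  0.2]
1 -0.0106 -0.0470 0.0077 -0.1; 1 -0.0106 -0.0470 0.0077 -0.1; 1 -0.0105 -0.0470 0.0077 -0.1; 1 -0.0104 -0.0470 0.0077 -0.1; 1 -0.0104 -0.0470 0.0077 -0.1; 1 -0.0103 -0.0470 0.0077 -0.1; 1 -0.0102 -0.0470 0.0077 -0.1; 1 -0.0102 -0.0471 0.0077 -0.1; 1 -0.0101 -0.0471 0.0077 -0.1; 1 -0.0100 -0.0471 0.0077 -0.1; 1 -0.0100 -0.0471 0.0077 -0.1
```

>>> {"method": "send_rows", "body": {"plan": "1 -0.011 -0.047 0.008 0; 1 -0.011 -0.047 0.008 0; 1 -0.011 -0.047 0.008 0; 1 -0.011 -0.047 0.008 0; 1 -0.011 -0.047 0.008 0; 1 -0.010 -0.047 0.008 0; 1 -0.010 -0.047 0.007 0; 1 -0.010 -0.047 0.007 0; 1 -0.010 -0.047 0.007 0; 1 -0.010 -0.047 0.007 0"}}

```text
time_s: 2.75
tcp_pos: [0.4092, 0.3204, 0.2536]
tool_rot: [[1.0, -0.023, -0.002], [-0.023, -1.0, 0.002], [-0.002, -0.002, -1.0]]
wrist_force: [0.2, -0.9, 0.5]
finger_gap: 0.998
```

>>> {"method": "send_rows", "body": {"plan": "1 0 -0.03 0 0; 1 0 0 0 0"}}

```text
time_s: 3.0
tcp_pos: [0.4077, 0.3538, 0.2525]
tool_rot: [[1.0, -0.017, -0.005], [-0.017, -1.0, 0.003], [-0.005, -0.003, -1.0]]
wrist_force: [0.3, -0.7, 0.8]
finger_gap: 0.996
```

```bash
python3 - <<'E'
from meas import *
im,c=snap('wrist','w3'); go((0.46,0.39,0.1),0)
E
```

```text
t 3.05 at [0.408  0.3525 0.2525] yaw -1.1 tilt [-0.005  0.002] J7 -2.52 gap 0.995 F [ 0.  -0.7  0.8]
1 0.0130 -0.0095 0.0381 -0.3; 1 0.0130 -0.0095 0.0381 -0.3; 1 0.0131 -0.0094 0.0381 -0.3; 1 0.0131 -0.0094 0.0381 -0.3
```

View pics/w3.png

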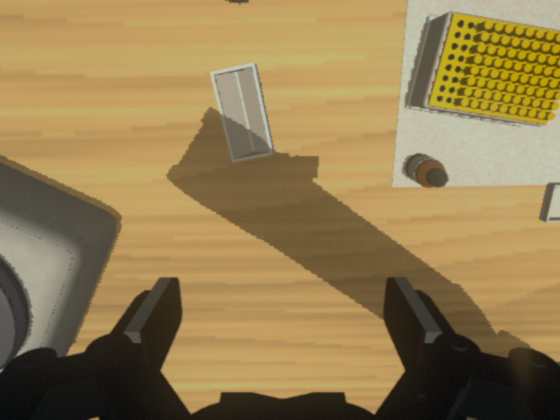

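The trough spans about (211,72)-(272,161), tilted a few degrees, half in the arm's shadow; the dropper base is near (415,165) at the tip box's near side.

```bash
cat >> meas.py <<'E'
def pale(im,c,uv,w,z,smax=70,vmin=50):
    u,v=uv; hsv=cv2.cvtColor(im,cv2.COLOR_RGB2HSV); m=np.zeros(im.shape[:2],np.uint8); s=np.s_[max(v-w,0):v+w,max(u-w,0):u+w]
    m[s]=(hsv[s][...,1]<smax)&(hsv[s][...,2]>vmin); m=cv2.morphologyEx(m*255,cv2.MORPH_OPEN,np.ones((3,3),np.uint8))
    q=max(cv2.findContours(m,cv2.RETR_EXTERNAL,cv2.CHAIN_APPROX_NONE)[0],key=cv2.contourArea)
    return minrect([ray(c,x,z) for x in q[:,0]]), cv2.boxPoints(cv2.minAreaRect(q)).round(1).tolist()
E
python3 - <<'E'
from meas import *
im,c=load('w3')
for s in(60,80,100): print(s,pale(im,c,(240,112),62,.028,s))
C=[ray(c,p,.028) for p in((211,72),(256,64),(272,153),(233,161))]; print(minrect(C),np.mean(C,0))
it,ct=load('top0'); print(pale(it,ct,(151,215),28,.028,75),pale(it,ct,(422,221),28,.008,75))
go((0.46,0.39,0.1),10)
E
```

```text
60 (((0.46616024780273435, 0.39313412475585935), (89.28875732421875, 45.22008514404297), 10.275575637817383), [[209.5, 71.80000305175781], [254.5, 61.79999923706055], [274.70001220703125, 152.60000610351562], [229.6999969482422, 162.60000610351562]])
80 (((0.46599172973632813, 0.39309234619140626), (90.25608825683594, 45.77745056152344), 10.016704559326172), [[209.0, 71.4000015258789], [254.6999969482422, 61.29999923706055], [275.20001220703125, 153.3000030517578], [229.39999389648438, 163.5]])
100 (((0.4659240112304687, 0.39312066650390626), (91.26403045654297, 46.65304946899414), 10.209839820861816), [[208.6999969482422, 70.9000015258789], [255.3000030517578, 60.900001525878906], [275.20001220703125, 153.89999389648438], [228.60000610351562, 163.89999389648438]])
((0.46619366455078126, 0.3918064270019531), (88.4460220336914, 44.13016891479492), 10.349143981933594) [0.46576882 0.39236545]
(((0.46462689208984376, 0.38946957397460935), (91.62444305419922, 49.07793045043945), 10.407756805419922), [[139.89999389648438, 199.3000030517578], [157.0, 196.89999389648438], [161.39999389648438, 228.10000610351562], [144.39999389648438, 230.5]]) (((0.4469391174316406, -0.3928639221191406), (94.78353881835938, 48.824859619140625), 2.750314712524414), [[411.70001220703125, 204.8000030517578], [428.3999938964844, 203.39999389648438], [431.29998779296875, 236.0], [414.6000061035156, 237.39999389648438]])
t 3.05 at [0.408  0.3525 0.2525] yaw -1.1 tilt [-0.005  0.002] J7 -2.52 gap 0.995 F [ 0.  -0.7  0.8]
1 0.0130 -0.0095 0.0381 -2.8; 1 0.0134 -0.0089 0.0381 -2.8; 1 0.0138 -0.0082 0.0381 -2.8; 1 0.0142 -0.0076 0.0381 -2.8
```

```bash
python3 - <<'E'
from meas import *
go((0.466,0.3925,0.06),10.1,n=5)
E
```

```text
t 3.05 at [0.408  0.3525 0.2525] yaw -1.1 tilt [-0.005  0.002] J7 -2.52 gap 0.995 F [ 0.  -0.7  0.8]
1 0.0116 -0.0081 0.0385 -2.2; 1 0.0119 -0.0077 0.0385 -2.2; 1 0.0122 -0.0072 0.0385 -2.2; 1 0.0125 -0.0067 0.0385 -2.2; 1 0.0127 -0.0062 0.0385 -2.2
```

>>> {"method": "send_rows", "body": {"plan": "1 0.012 -0.008 0.038 -2.2; 1 0.012 -0.008 0.038 -2.2; 1 0.012 -0.007 0.038 -2.2; 1 0.012 -0.007 0.038 -2.2; 1 0.013 -0.006 0.038 -2.2; 1 0 0 0 0"}}

```text
time_s: 3.8
tcp_pos: [0.4744, 0.3822, 0.0574]
tool_rot: [[0.986, 0.167, 0.001], [0.167, -0.986, -0.004], [-0.0, 0.004, -1.0]]
wrist_force: [0.0, -0.7, 0.6]
finger_gap: 1.0
```

```bash
python3 - <<'E'
from meas import *
go((0.466,0.3925,0.006),10.1,n=3)
E
```

```text
t 3.8 at [0.4744 0.3822 0.0574] yaw 9.6 tilt [ 0.001 -0.004] J7 -2.48 gap 1.0 F [ 0.  -0.7  0.6]
1 -0.0022 -0.0039 0.0171 -0.2; 1 -0.0022 -0.0039 0.0171 -0.2; 1 -0.0022 -0.0039 0.0171 -0.2
```

>>> {"method": "send_rows", "body": {"plan": "1 -0.004 -0.006 0.017 -0.2; 1 -0.003 -0.004 0.017 -0.2; 1 0 0 0.012 0; 1 0 0 0.003 0"}}

```text
time_s: 4.3
tcp_pos: [0.4665, 0.3906, 0.0091]
tool_rot: [[0.985, 0.172, 0.005], [0.172, -0.985, -0.003], [0.004, 0.004, -1.0]]
wrist_force: [0.3, -0.9, 0.2]
finger_gap: 1.0
```

```bash
python3 - <<'E'
from meas import *
go((0.466,0.3925,0.006),10.1,n=1)
E
```

```text
t 4.3 at [0.4665 0.3906 0.0091] yaw 9.9 tilt [ 0.005 -0.003] J7 -2.52 gap 1.0 F [ 0.3 -0.9  0.2]
1 -0.0002 -0.0020 0.0031 -0.2
```

>>> {"method": "send_rows", "body": {"plan": "0.3 0 -0.002 0.003 -0.2; 0 0 0 0 0; 0 0 0 0 0; 0 0 0 0 0; 0 0 0 -0.01 0; 0 0 0 -0.04 0; 0 0 0 -0.05 0; 0 0 0 -0.04 0; 0 0 0 0 0"}}

```text
time_s: 5.42
tcp_pos: [0.4657, 0.3936, 0.154]
tool_rot: [[0.984, 0.176, 0.006], [0.176, -0.984, -0.001], [0.006, 0.002, -1.0]]
wrist_force: [-0.7, -0.3, -1.0]
finger_gap: 0.498
```

```bash
python3 - <<'E'
from meas import *
go((0.540,-0.0336,0.14),2.8,g=0)
E
```

```text
t 5.42 at [0.4657 0.3936 0.154 ] yaw 10.1 tilt [ 0.006 -0.001] J7 -2.43 gap 0.498 F [-0.7 -0.3 -1. ]
0 -0.0002 0.0482 0.0017 0.8; 0 0.0004 0.0482 0.0017 0.8; 0 0.0011 0.0482 0.0017 0.8; 0 0.0018 0.0481 0.0017 0.8; 0 0.0025 0.0481 0.0017 0.8; 0 0.0032 0.0481 0.0017 0.8; 0 0.0039 0.0480 0.0017 0.8; 0 0.0046 0.0480 0.0017 0.8; 0 0.0052 0.0479 0.0017 0.8
```

>>> {"method": "send_rows", "body": {"plan": "0 0 0.048 0.001 0.8; 0 0 0.048 0.001 0.8; 0 0.001 0.048 0.001 0.8; 0 0.002 0.048 0.001 0.8; 0 0.003 0.048 0.001 0.8; 0 0.003 0.048 0.001 0.8; 0 0.004 0.048 0.001 0.8; 0 0.005 0.048 0.001 0.8; 0 0.005 0.046 0.001 0.8; 0 0 0 0 0"}}

```text
time_s: 6.68
tcp_pos: [0.538, -0.0455, 0.1413]
tool_rot: [[0.999, 0.048, 0.0], [0.048, -0.999, -0.002], [0.0, 0.002, -1.0]]
wrist_force: [-0.0, 0.2, -0.9]
finger_gap: 0.502
```

```bash
python3 - <<'E'
from meas import *
go((0.540,-0.0336,0.03),2.8,g=0,n=3)
E
```

```text
t 6.67 at [ 0.538  -0.0455  0.1413] yaw 2.8 tilt [ 0.    -0.002] J7 -1.68 gap 0.502 F [-0.   0.2 -0.9]
0 0.0008 -0.0040 0.0371 -0.0; 0 0.0008 -0.0040 0.0371 -0.0; 0 0.0008 -0.0040 0.0371 -0.0
```

>>> {"method": "send_rows", "body": {"plan": "0 0.001 -0.006 0.034 0; 0 0.001 -0.004 0.034 0; 0 0 -0.001 0.034 0; 0 0 0 0.008 0; 0 0 0 0 0"}}

```text
time_s: 7.3
tcp_pos: [0.5387, -0.0315, 0.0286]
tool_rot: [[0.999, 0.05, -0.0], [0.05, -0.999, -0.0], [-0.0, 0.0, -1.0]]
wrist_force: [-0.3, 0.7, -0.7]
finger_gap: 0.5
```

```bash
python3 - <<'E'
from meas import *
go((0.540,-0.0336,0.008),2.8,g=0,n=2)
E
```

```text
t 7.3 at [ 0.5387 -0.0315  0.0286] yaw 2.9 tilt [-0. -0.] J7 -1.79 gap 0.5 F [-0.3  0.7 -0.7]
0 0.0006 0.0011 0.0103 0.0; 0 0.0006 0.0011 0.0103 0.0
```

>>> {"method": "send_rows", "body": {"plan": "0 0.001 0.001 0.010 0; 0 0.001 0.001 0.010 0; 0 0 0 0.002 0; 0 0 0 0 0"}}

```text
time_s: 7.8
tcp_pos: [0.5428, -0.0338, 0.0077]
tool_rot: [[0.999, 0.05, 0.004], [0.05, -0.999, -0.001], [0.004, 0.001, -1.0]]
wrist_force: [0.2, 0.4, -0.4]
finger_gap: 0.502
```

```bash
python3 - <<'E'
from meas import *
go((0.540,-0.0336,0.006),2.8,g=0,n=1)
E
```

```text
t 7.8 at [ 0.5428 -0.0338  0.0077] yaw 2.9 tilt [ 0.004 -0.001] J7 -1.81 gap 0.502 F [ 0.2  0.4 -0.4]
0 -0.0028 -0.0003 0.0017 0.1
```

>>> {"method": "send_rows", "body": {"plan": "0 -0.003 0 0.002 0; 0 0 0 0.001 0; 0 0 0 0 0; 0.6 0 0 0 0; 1 0 0 0 0; 1 0 0 0 0; 1 0 0 -0.03 0; 1 0 0 -0.05 0; 1 0 0 -0.06 0; 1 0 0 -0.06 0"}}

```text
time_s: 9.05
tcp_pos: [0.5372, -0.0336, 0.2081]
tool_rot: [[0.999, 0.05, -0.0], [0.05, -0.999, 0.0], [-0.0, -0.0, -1.0]]
wrist_force: [-0.1, -0.7, -0.7]
finger_gap: 1.001
```

```bash
python3 - <<'E'
from meas import *
go((0.448,-0.392,0.20),2.7)
E
```

```text
t 9.05 at [ 0.5372 -0.0336  0.2081] yaw 2.9 tilt [-0.  0.] J7 -1.66 gap 1.001 F [-0.1 -0.7 -0.7]
1 -0.0134 0.0442 0.0010 0.0; 1 -0.0134 0.0442 0.0010 0.0; 1 -0.0134 0.0442 0.0010 0.0; 1 -0.0133 0.0442 0.0010 0.0; 1 -0.0133 0.0442 0.0010 0.0; 1 -0.0133 0.0442 0.0010 0.0; 1 -0.0133 0.0442 0.0010 0.0; 1 -0.0133 0.0442 0.0010 0.0
```

>>> {"method": "send_rows", "body": {"plan": "1 -0.028 0.03 0 0; 1 -0.03 0.03 0 0; 1 -0.03 0.03 0 0; 1 0 0 0 0"}}

```text
time_s: 9.55
tcp_pos: [0.4542, -0.13, 0.2133]
tool_rot: [[0.999, 0.052, 0.009], [0.052, -0.999, -0.002], [0.009, 0.002, -1.0]]
wrist_force: [1.3, 0.0, 0.2]
finger_gap: 0.999
```

```bash
python3 - <<'E'
from meas import *
im,c=snap('wrist','w4'); print('trough px',proj(c,(.54,-.034,.028)))
go((0.448,-0.392,0.08),2.7)
P=wells(im,c,tuple(proj(c,(.5465,-.1654,.028)).astype(int))); print(len(P))
E
```

```text
trough px [176.65428869  81.03651547]
t 9.6 at [ 0.4553 -0.1284  0.2135] yaw 3.1 tilt [ 0.01  -0.001] J7 -1.35 gap 1.003 F [-0.   0.7 -0.3]
1 -0.0038 0.0438 0.0223 0.1; 1 -0.0038 0.0438 0.0223 0.1; 1 -0.0037 0.0438 0.0223 0.1; 1 -0.0037 0.0438 0.0223 0.1; 1 -0.0036 0.0438 0.0223 0.1; 1 -0.0036 0.0438 0.0223 0.1
96
```

View pics/w4.png

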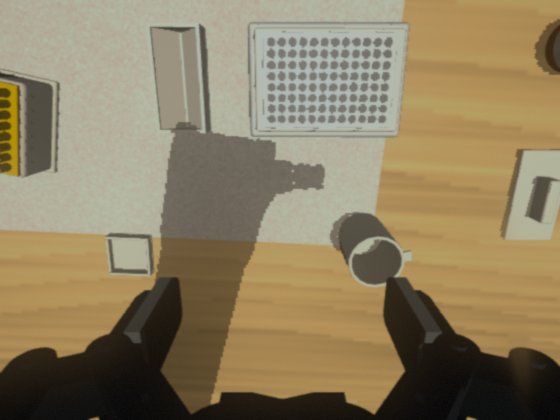

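The trough stands upright left of the block, rim left edge from (151,27) to (157,130); the beaker mouth is at (377,262), the cover at the right edge.

```bash
python3 - <<'E'
from meas import *
im,c=load('w4')
P=wells(im,c,tuple(proj(c,(.5465,-.1654,.028)).astype(int))); print(minrect(P))
A,B=ray(c,(151,27),.028),ray(c,(157,130),.028); d=A-B; L=np.linalg.norm(d); e=d/L; print(L,np.degrees(np.arctan2(e[1],e[0])),(A+B)/2+.022*np.array([e[1],-e[0]]))
E
```

```text
((0.5465435180664062, -0.1655280303955078), (100.18531799316406, 63.586448669433594), -87.06746339797974)
0.08428739943045574 0.1478974423278083 [ 0.539314   -0.03645657]
```

>>> {"method": "send_rows", "body": {"plan": "1 -0.004 0.044 0.012 0; 1 -0.004 0.044 0.012 0; 1 -0.004 0.044 0.012 0; 1 -0.004 0.044 0.012 0; 1 -0.004 0.040 0.012 0; 1 -0.003 0.034 0.012 0; 1 0 0 0 0"}}

```text
time_s: 10.48
tcp_pos: [0.4561, -0.3795, 0.139]
tool_rot: [[0.998, 0.068, 0.015], [0.068, -0.998, 0.001], [0.015, -0.0, -1.0]]
wrist_force: [1.4, 1.2, -0.1]
finger_gap: 1.0
```

```bash
python3 - <<'E'
from meas import *
go((0.448,-0.392,0.05),2.7,n=4)
E
```

```text
t 10.47 at [ 0.4561 -0.3795  0.139 ] yaw 3.9 tilt [0.015 0.001] J7 -1.0 gap 1.0 F [ 1.4  1.2 -0.1]
1 -0.0026 0.0030 0.0222 0.3; 1 -0.0026 0.0030 0.0222 0.3; 1 -0.0025 0.0030 0.0222 0.3; 1 -0.0025 0.0030 0.0222 0.3
```

>>> {"method": "send_rows", "body": {"plan": "1 -0.004 0.006 0.022 0.3; 1 -0.003 0.003 0.022 0.3; 1 -0.001 0 0.022 0.3; 1 0 0 0.022 0.3; 1 0 0 0 0"}}

```text
time_s: 11.1
tcp_pos: [0.4577, -0.3813, 0.0493]
tool_rot: [[0.998, 0.056, 0.019], [0.056, -0.998, 0.005], [0.02, -0.004, -1.0]]
wrist_force: [0.2, 0.5, 0.9]
finger_gap: 1.002
```

```bash
python3 - <<'E'
from meas import *
go((0.448,-0.392,0.012),2.7,n=2)
im,c=load('w4'); u,v=176,81
cv2.imwrite('pics/tr.png',cv2.resize(im[10:150,120:260,::-1],None,fx=4,fy=4,interpolation=cv2.INTER_CUBIC))
E
```

```text
t 11.1 at [ 0.4577 -0.3813  0.0493] yaw 3.2 tilt [0.019 0.005] J7 -1.05 gap 1.002 F [0.2 0.5 0.9]
1 -0.0055 0.0052 0.0185 0.3; 1 -0.0055 0.0052 0.0185 0.3
```

View pics/tr.png

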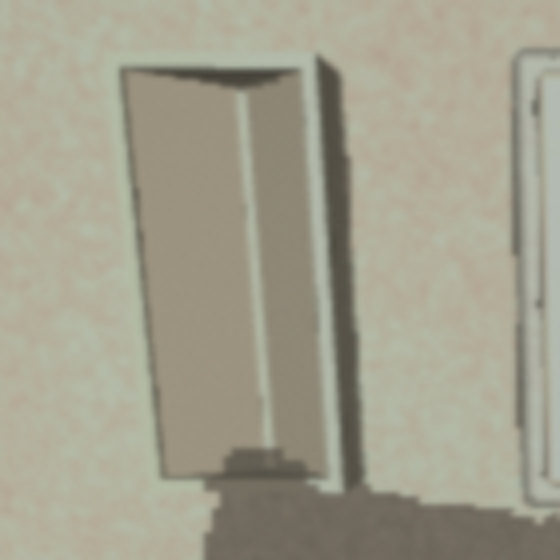

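The zoom shows the trough's inner mouth corners near (122,68), (303,68), (328,477), (162,477).

```bash
python3 - <<'E'
from meas import *
im,c=load('w4')
C=[ray(c,(120+(x+.5)/4-.5,10+(y+.5)/4-.5),.028) for x,y in((120,67),(304,67),(329,479),(161,479))]; print(minrect(C),np.mean(C,0))
s=ctrl.read_state(); print(np.round(s['joint_positions'],2),np.round(s['joint_velocities'],3))
E
```

```text
((0.5408267822265626, -0.034327880859375), (84.32638549804688, 38.277984619140625), 2.7003731727600098) [ 0.54081863 -0.03426859]
[ 0.98  0.46 -0.44  1.72  0.21  0.99 -1.05] [-0.011 -0.025 -0.013 -0.031 -0.009  0.009 -0.   ]
```

>>> {"method": "send_rows", "body": {"plan": "1 -0.006 0.006 0 0.3; 1 -0.004 0.004 0 0; 1 0 0 0 0"}}

```text
time_s: 11.48
tcp_pos: [0.4497, -0.3924, 0.0519]
tool_rot: [[0.998, 0.052, 0.022], [0.052, -0.999, 0.003], [0.023, -0.002, -1.0]]
wrist_force: [0.4, 0.3, -0.5]
finger_gap: 0.997
```

```bash
python3 - <<'E'
from meas import *
go((0.448,-0.392,0.012),2.7,n=2)
s=ctrl.read_state(); print(np.round(s['joint_positions'],2),np.round(s['joint_velocities'],3))
E
```

```text
t 11.47 at [ 0.4497 -0.3924  0.0519] yaw 3.0 tilt [0.022 0.003] J7 -1.02 gap 0.997 F [ 0.4  0.3 -0.5]
1 -0.0013 -0.0002 0.0199 0.2; 1 -0.0013 -0.0002 0.0199 0.2
[ 1.01  0.46 -0.44  1.72  0.21  0.99 -1.02] [-0.    -0.005 -0.006 -0.001 -0.003  0.002 -0.003]
```

>>> {"method": "send_rows", "body": {"plan": "1 -0.002 0 0.018 0.2; 1 -0.001 0 0.014 0; 1 0 0 0.006 0; 1 0 0 0 0"}}

```text
time_s: 11.98
tcp_pos: [0.4471, -0.3921, 0.0108]
tool_rot: [[0.999, 0.049, 0.022], [0.049, -0.999, 0.003], [0.022, -0.002, -1.0]]
wrist_force: [0.3, 0.0, 0.5]
finger_gap: 1.003
```

```bash
python3 - <<'E'
from meas import *
go((0.448,-0.392,0.012),2.7,n=1)
E
```

```text
t 11.97 at [ 0.4471 -0.3921  0.0108] yaw 2.8 tilt [0.022 0.003] J7 -1.04 gap 1.003 F [0.3 0.  0.5]
1 0.0009 -0.0001 -0.0012 0.1
```

>>> {"method": "send_rows", "body": {"plan": "0.4 0 0 -0.002 0; 0 0 0 0 0; 0 0 0 0 0; 0 0 0 0 0; 0 0 0 0 0; 0 0 0 -0.02 0; 0 0 0 -0.05 0; 0 0 0 -0.05 0; 0 0 0 -0.03 0; 0 0 0 0 0"}}

```text
time_s: 13.22
tcp_pos: [0.4445, -0.3925, 0.1741]
tool_rot: [[0.998, 0.05, 0.025], [0.05, -0.999, 0.001], [0.026, 0.0, -1.0]]
wrist_force: [-0.2, 0.9, -1.0]
finger_gap: 0.12
```

```bash
python3 - <<'E'
from meas import *
go((0.541,-0.0343,0.15),2.7,g=0)
im,c=snap('wrist','w5')
E
```

```text
t 13.22 at [ 0.4445 -0.3925  0.1741] yaw 2.9 tilt [0.025 0.001] J7 -0.97 gap 0.12 F [-0.2  0.9 -1. ]
0 0.0142 -0.0441 0.0034 0.0; 0 0.0142 -0.0441 0.0034 0.0; 0 0.0142 -0.0441 0.0034 0.0; 0 0.0142 -0.0441 0.0034 0.0; 0 0.0141 -0.0441 0.0034 0.0; 0 0.0141 -0.0441 0.0034 0.0; 0 0.0141 -0.0441 0.0034 0.0; 0 0.0141 -0.0442 0.0034 0.0
```

>>> {"method": "send_rows", "body": {"plan": "0 0.014 -0.044 0.002 0; 0 0.014 -0.044 0.002 0; 0 0.014 -0.044 0.002 0; 0 0.014 -0.044 0.002 0; 0 0.014 -0.044 0.002 0; 0 0.014 -0.044 0.002 0; 0 0.014 -0.042 0.002 0; 0 0.012 -0.036 0.002 0; 0 0 0 0 0"}}

```text
time_s: 14.4
tcp_pos: [0.5338, -0.0328, 0.1522]
tool_rot: [[0.999, 0.049, 0.012], [0.049, -0.999, 0.007], [0.012, -0.006, -1.0]]
wrist_force: [0.6, -0.6, -0.3]
finger_gap: 0.123
```

```bash
python3 - <<'E'
from meas import *
go((0.541,-0.0343,0.07),2.7,g=0,n=3)
E
```

```text
t 14.4 at [ 0.5338 -0.0328  0.1522] yaw 2.8 tilt [0.012 0.007] J7 -1.68 gap 0.123 F [ 0.6 -0.6 -0.3]
0 0.0020 0.0008 0.0274 0.0; 0 0.0020 0.0008 0.0274 0.0; 0 0.0020 0.0008 0.0274 0.0
```

>>> {"method": "send_rows", "body": {"plan": "0 0.003 0.001 0.027 0; 0 0.002 0.001 0.027 0; 0 0.002 0 0.027 0; 0 0 0 0.006 0; 0 0 0 0 0"}}

```text
time_s: 15.02
tcp_pos: [0.5394, -0.0379, 0.061]
tool_rot: [[0.999, 0.046, 0.007], [0.046, -0.999, 0.006], [0.007, -0.005, -1.0]]
wrist_force: [0.5, 0.1, -1.2]
finger_gap: 0.126
```

```bash
python3 - <<'E'
from meas import *
im,c=snap('scene','s1'); p=proj(c,(.54,-.034,.05)).astype(int); print(p); u,v=p
cv2.imwrite('pics/s1c.png',cv2.resize(im[v-50:v+50,u-60:u+60,::-1],None,fx=5,fy=5,interpolation=cv2.INTER_CUBIC))
go((0.541,-0.0343,0.045),2.7,g=0,n=2)
E
```

```text
[252 217]
t 15.07 at [ 0.5396 -0.038   0.0613] yaw 2.6 tilt [0.008 0.006] J7 -1.74 gap 0.12 F [ 0.3 -0.2 -0.9]
0 0.0007 -0.0018 0.0082 -0.0; 0 0.0007 -0.0018 0.0082 -0.0
```

View pics/s1c.png

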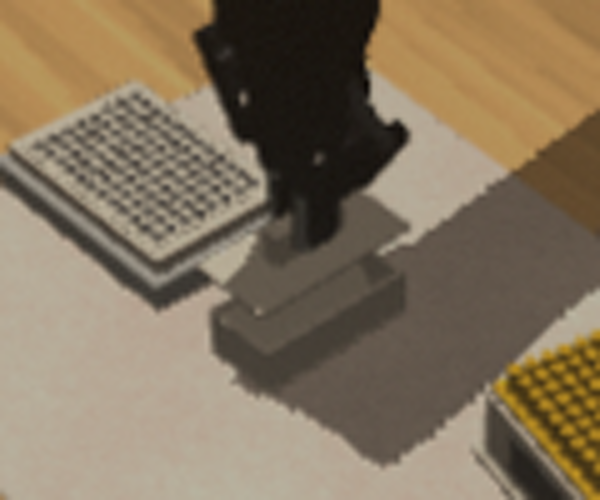

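The cover hangs level and aligned above the trough. I'll correct y by about 4 mm, then lower it.

>>> {"method": "send_rows", "body": {"plan": "0 0.001 -0.004 0.005 0; 0 0.001 -0.001 0.005 0; 0 0 0 0.002 0; 0 0 0 0 0"}}

```text
time_s: 15.58
tcp_pos: [0.5428, -0.0326, 0.0506]
tool_rot: [[0.999, 0.046, 0.011], [0.046, -0.999, 0.005], [0.011, -0.004, -1.0]]
wrist_force: [-0.1, -0.5, -0.8]
finger_gap: 0.118
```

```bash
python3 - <<'E'
from meas import *
go((0.541,-0.0343,0.037),2.7,g=0,n=2)
E
```

```text
t 15.57 at [ 0.5428 -0.0326  0.0506] yaw 2.6 tilt [0.011 0.005] J7 -1.76 gap 0.118 F [-0.1 -0.5 -0.8]
0 -0.0010 0.0008 0.0068 -0.0; 0 -0.0010 0.0008 0.0068 -0.0
```

>>> {"method": "send_rows", "body": {"plan": "0 -0.002 0.001 0.006 0; 0 -0.001 0.001 0.005 0; 0 0 0 0.003 0; 0 0 0 0.001 0; 0 0 0 0 0"}}

```text
time_s: 16.2
tcp_pos: [0.5401, -0.035, 0.0386]
tool_rot: [[0.999, 0.046, 0.011], [0.046, -0.999, 0.002], [0.011, -0.002, -1.0]]
wrist_force: [-0.6, 0.3, 1.5]
finger_gap: 0.118
```

```bash
python3 - <<'E'
from meas import *
go((0.541,-0.0343,0.036),2.7,g=0,n=1)
E
```

```text
t 16.2 at [ 0.5401 -0.035   0.0386] yaw 2.6 tilt [0.011 0.002] J7 -1.77 gap 0.118 F [-0.6  0.3  1.5]
0 0.0009 -0.0007 0.0026 -0.1
```

>>> {"method": "send_rows", "body": {"plan": "0 0.001 0 0.002 0; 0 0 0 0.001 0; 0.5 0 0 0 0; 1 0 0 0 0; 1 0 0 0 0; 1 0 0 -0.03 0; 1 0 0 -0.06 0; 1 0 0 -0.06 0; 1 -0.05 0 0 0; 1 -0.05 0 0 0"}}

```text
time_s: 17.45
tcp_pos: [0.439, -0.0391, 0.1903]
tool_rot: [[0.999, 0.047, 0.007], [0.047, -0.999, 0.004], [0.008, -0.004, -1.0]]
wrist_force: [-0.0, 0.1, 0.6]
finger_gap: 1.002
```

```bash
python3 - <<'E'
from meas import *
im,c=snap('wrist','w6'); p=proj(c,(.541,-.034,.032)); print(p); u,v=p.astype(int)
print(pale(im,c,(u,v),75,.032,35,150))
y=max(v-75,0)
cv2.imwrite('pics/w6c.png',cv2.resize(im[y:v+75,max(u-75,0):u+75,::-1],None,fx=4,fy=4,interpolation=cv2.INTER_CUBIC))
go((0.5,-0.20,0.25),2.7)
E
```

```text
[282.62720174  64.28742037]
(((0.5346139526367187, -0.033451911926269534), (124.74650573730469, 102.08281707763672), -87.28604769706726), [[207.0, 0.0], [356.0, 0.0], [356.0, 138.0], [207.0, 138.0]])
t 17.5 at [ 0.4341 -0.0393  0.1901] yaw 2.7 tilt [0.005 0.001] J7 -1.5 gap 1.003 F [ 0.1  0.9 -0.2]
1 0.0146 0.0409 -0.0150 0.0; 1 0.0146 0.0409 -0.0150 0.0; 1 0.0146 0.0409 -0.0150 0.0; 1 0.0146 0.0409 -0.0150 0.0
```

View pics/w6c.png

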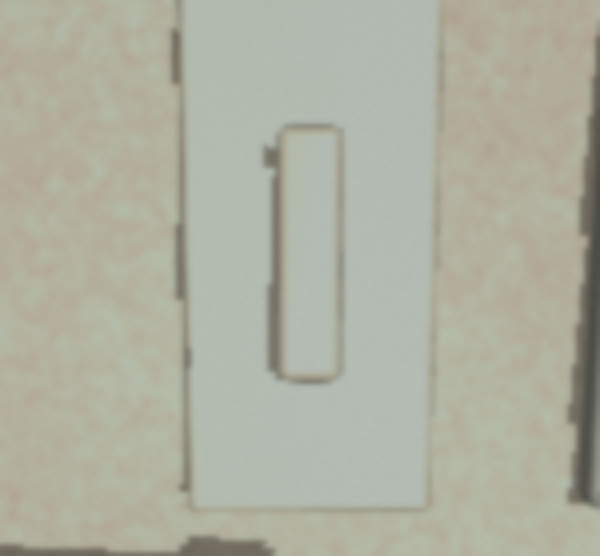

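The cover lies square on the trough with its rib central, and its edge width implies a plate top at about 31 mm (32 expected if seated). Next is the tall bottle.

```bash
python3 - <<'E'
from meas import *
go((0.48,-0.38,0.25),2.7)
E
```

```text
t 17.5 at [ 0.4341 -0.0393  0.1901] yaw 2.7 tilt [0.005 0.001] J7 -1.5 gap 1.003 F [ 0.1  0.9 -0.2]
1 0.0043 0.0489 -0.0086 0.0; 1 0.0043 0.0489 -0.0086 0.0; 1 0.0043 0.0489 -0.0086 0.0; 1 0.0043 0.0489 -0.0086 0.0; 1 0.0043 0.0489 -0.0086 0.0; 1 0.0043 0.0489 -0.0086 0.0; 1 0.0043 0.0489 -0.0086 0.0
```

>>> {"method": "send_rows", "body": {"plan": "1 0.008 0.049 -0.01 0; 1 0.008 0.049 -0.01 0; 1 0.006 0.049 -0.01 0; 1 0.006 0.049 -0.01 0; 1 0.006 0.049 -0.01 0; 1 0.006 0.049 -0.01 0; 1 0.005 0.04 -0.005 0; 1 0 0 0 0; 1 0 0 0 0"}}

```text
time_s: 18.62
tcp_pos: [0.4946, -0.3815, 0.2564]
tool_rot: [[0.999, 0.048, 0.004], [0.048, -0.999, -0.003], [0.004, 0.003, -1.0]]
wrist_force: [0.7, 0.8, 0.7]
finger_gap: 0.997
```

```bash
python3 - <<'E'
from meas import *
im,c=snap('wrist','w7'); print(proj(c,(.59,-.39,0)),proj(c,(.59,-.39,.105)))
go((0.59,-0.39,0.13),2.7)
E
```

```text
[293.97529568  77.59463024] [298.54015639  72.99970314]
t 18.68 at [ 0.4943 -0.3817  0.2563] yaw 2.8 tilt [ 0.004 -0.003] J7 -1.04 gap 0.994 F [-0.6 -0.8  0.1]
1 0.0237 0.0031 0.0317 0.0; 1 0.0237 0.0031 0.0317 0.0; 1 0.0237 0.0031 0.0317 0.0; 1 0.0237 0.0031 0.0317 0.0
```

View pics/w7.png

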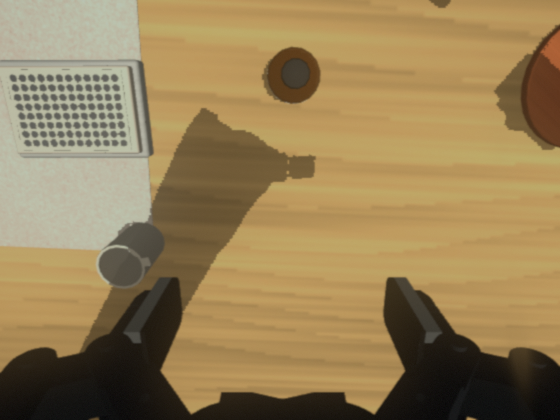

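Seen from almost straight above, the bottle's cap is at (295,73) and its body at (293,75); the beaker is at (125,262).

```bash
python3 - <<'E'
from meas import *
im,c=load('w7'); print(ray(c,(295,73),.105),ray(c,(293,75),.062))
# beaker from w7 and w4: ellipse of the mouth (z=.068)
print('beaker',ray(c,(121,266),.068)); i4,c4=load('w4'); print(ray(c4,(376,262),.068))
go((0.59,-0.39,0.12),2.7)
E
```

```text
[ 0.58986441 -0.38726197] [ 0.59004695 -0.38703777]
beaker [ 0.3958015  -0.21963508]
[ 0.39517145 -0.21800085]
t 18.68 at [ 0.4943 -0.3817  0.2563] yaw 2.8 tilt [ 0.004 -0.003] J7 -1.04 gap 0.994 F [-0.6 -0.8  0.1]
1 0.0237 0.0031 0.0342 0.0; 1 0.0237 0.0031 0.0342 0.0; 1 0.0237 0.0031 0.0342 0.0; 1 0.0237 0.0031 0.0342 0.0
```

>>> {"method": "send_rows", "body": {"plan": "1 0.025 0.002 0.030 0; 1 0.025 0.001 0.030 0; 1 0.023 0.001 0.030 0; 1 0.020 0.001 0.02 0; 1 0 0 0 0; 1 0 0 0 0"}}

```text
time_s: 19.42
tcp_pos: [0.5912, -0.3769, 0.1463]
tool_rot: [[0.999, 0.054, 0.006], [0.054, -0.999, -0.005], [0.005, 0.005, -1.0]]
wrist_force: [0.7, -0.9, 0.1]
finger_gap: 0.996
```

```bash
python3 - <<'E'
from meas import *
go((0.59,-0.387,0.0385),2.7,n=4)
E
```

```text
t 19.43 at [ 0.5912 -0.3769  0.1463] yaw 3.1 tilt [ 0.006 -0.005] J7 -1.17 gap 0.996 F [ 0.7 -0.9  0.1]
1 -0.0006 0.0024 0.0269 0.1; 1 -0.0006 0.0024 0.0269 0.1; 1 -0.0006 0.0024 0.0269 0.1; 1 -0.0006 0.0024 0.0269 0.1
```

>>> {"method": "send_rows", "body": {"plan": "1 -0.001 0.007 0 0.1; 1 -0.001 0.005 0.025 0.1; 1 0 0 0.025 0; 1 0 0 0.025 0; 1 0 0 0.02 0; 1 0 0 0 0"}}

```text
time_s: 20.18
tcp_pos: [0.5891, -0.3965, 0.0563]
tool_rot: [[0.999, 0.045, 0.012], [0.045, -0.999, -0.013], [0.012, 0.014, -1.0]]
wrist_force: [0.3, -0.6, 0.2]
finger_gap: 1.0
```

```bash
python3 - <<'E'
from meas import *
go((0.59,-0.387,0.0385),2.7,n=1)
E
```

```text
t 20.18 at [ 0.5891 -0.3965  0.0563] yaw 2.6 tilt [ 0.012 -0.013] J7 -1.17 gap 1.0 F [ 0.3 -0.6  0.2]
1 0.0011 -0.0097 0.0177 -0.1
```

>>> {"method": "send_rows", "body": {"plan": "1 0.001 -0.006 0.008 0; 1 0 -0.002 0.006 0; 1 0 0 0.003 0; 1 0 0 0 0"}}

```text
time_s: 20.68
tcp_pos: [0.5914, -0.3887, 0.0411]
tool_rot: [[0.999, 0.045, 0.016], [0.045, -0.999, -0.015], [0.015, 0.016, -1.0]]
wrist_force: [0.2, -0.3, 0.8]
finger_gap: 0.999
```

```bash
python3 - <<'E'
from meas import *
go((0.59,-0.387,0.0385),2.7,n=1)
E
```

```text
t 20.68 at [ 0.5914 -0.3887  0.0411] yaw 2.6 tilt [ 0.016 -0.015] J7 -1.19 gap 0.999 F [ 0.2 -0.3  0.8]
1 -0.0014 -0.0018 0.0025 -0.1
```

>>> {"method": "send_rows", "body": {"plan": "0.7 -0.001 -0.001 0.001 0; 0 0 0 0 0; 0 0 0 0 0; 0 0 0 0 0; 0 0 0 -0.01 0; 0 0 0 -0.03 0; 0 0 0 -0.03 0; 0 0 0 -0.03 0; 0 0 0 0 0"}}

```text
time_s: 21.8
tcp_pos: [0.5883, -0.3864, 0.1448]
tool_rot: [[0.999, 0.045, 0.015], [0.045, -0.999, -0.015], [0.015, 0.016, -1.0]]
wrist_force: [-0.2, 0.1, -1.7]
finger_gap: 0.535
```

```bash
python3 - <<'E'
from meas import *
go((0.639,-0.0290,0.14),2.7,g=0)
E
```

```text
t 21.8 at [ 0.5883 -0.3864  0.1448] yaw 2.6 tilt [ 0.015 -0.015] J7 -1.16 gap 0.535 F [-0.2  0.1 -1.7]
0 0.0083 -0.0443 0.0000 -0.0; 0 0.0083 -0.0443 0.0000 -0.0; 0 0.0084 -0.0443 0.0000 -0.0; 0 0.0084 -0.0443 0.0000 -0.0; 0 0.0084 -0.0443 0.0000 -0.0; 0 0.0084 -0.0443 0.0000 -0.0; 0 0.0084 -0.0443 0.0000 -0.0; 0 0.0084 -0.0443 0.0000 -0.0
```

>>> {"method": "send_rows", "body": {"plan": "0 0.009 -0.044 0 0; 0 0.009 -0.044 0 0; 0 0.009 -0.044 0 0; 0 0.009 -0.044 0 0; 0 0.009 -0.044 0 0; 0 0.009 -0.044 0 0; 0 0.009 -0.042 0 0; 0 0.007 -0.034 0 0; 0 0 0 0 0; 0 0 0 0 0"}}

```text
time_s: 23.05
tcp_pos: [0.6387, -0.0345, 0.1294]
tool_rot: [[0.999, 0.043, 0.002], [0.043, -0.999, -0.013], [0.001, 0.014, -1.0]]
wrist_force: [-0.3, -0.3, -0.4]
finger_gap: 0.54
```

```bash
python3 - <<'E'
from meas import *
go((0.6397,-0.0296,0.06),2.7,g=0,n=3)
E
```

```text
t 23.05 at [ 0.6387 -0.0345  0.1294] yaw 2.4 tilt [ 0.002 -0.013] J7 -1.74 gap 0.54 F [-0.3 -0.3 -0.4]
0 0.0004 -0.0019 0.0231 -0.1; 0 0.0004 -0.0019 0.0231 -0.1; 0 0.0004 -0.0019 0.0231 -0.1
```

>>> {"method": "send_rows", "body": {"plan": "0 0.001 -0.004 0.025 0; 0 0.001 -0.002 0.025 0; 0 0 -0.001 0.02 0; 0 0 0 0.008 0; 0 0 0 0 0"}}

```text
time_s: 23.68
tcp_pos: [0.64, -0.0344, 0.0479]
tool_rot: [[0.999, 0.036, 0.0], [0.036, -0.999, -0.016], [-0.0, 0.016, -1.0]]
wrist_force: [0.7, -0.5, -0.9]
finger_gap: 0.537
```

```bash
python3 - <<'E'
from meas import *
go((0.6397,-0.0296,0.041),2.7,g=0,n=1)
E
```

```text
t 23.68 at [ 0.64   -0.0344  0.0479] yaw 2.1 tilt [ 0.    -0.016] J7 -1.78 gap 0.537 F [ 0.7 -0.5 -0.9]
0 -0.0001 -0.0049 0.0069 -0.6
```

>>> {"method": "send_rows", "body": {"plan": "0 0 -0.005 0.003 0; 0 0 -0.001 0.003 0; 0 0 0 0.001 0; 0 0 0 0 0"}}

```text
time_s: 24.18
tcp_pos: [0.641, -0.0279, 0.0426]
tool_rot: [[0.999, 0.036, 0.004], [0.036, -0.999, -0.016], [0.003, 0.016, -1.0]]
wrist_force: [-0.3, -0.1, -0.7]
finger_gap: 0.537
```

```bash
python3 - <<'E'
from meas import *
go((0.6397,-0.0296,0.040),2.7,g=0,n=1)
E
```

```text
t 24.18 at [ 0.641  -0.0279  0.0426] yaw 2.1 tilt [ 0.004 -0.016] J7 -1.8 gap 0.537 F [-0.3 -0.1 -0.7]
0 -0.0014 0.0016 0.0026 -0.6
```

>>> {"method": "send_rows", "body": {"plan": "0 -0.001 0.001 0.002 0; 0 0 0 0.001 0; 0 0 0 0.001 0; 0 0 0 0 0"}}

```text
time_s: 24.68
tcp_pos: [0.641, -0.0289, 0.0414]
tool_rot: [[0.999, 0.036, 0.006], [0.036, -0.999, -0.016], [0.006, 0.016, -1.0]]
wrist_force: [-0.5, -0.7, -0.6]
finger_gap: 0.539
```

>>> {"method": "send_rows", "body": {"plan": "0 0 0 0.002 0; 0 0 0 0.001 0; 0 0 0 0.001 0; 0 0 0 0 0"}}

```text
time_s: 25.18
tcp_pos: [0.6418, -0.0289, 0.0413]
tool_rot: [[0.999, 0.035, 0.008], [0.036, -0.999, -0.017], [0.008, 0.017, -1.0]]
wrist_force: [0.1, -0.3, -1.7]
finger_gap: 0.541
```

>>> {"method": "send_rows", "body": {"plan": "0 -0.001 0 0.003 0; 0 0 0 0.003 0; 0 0 0 0 0"}}

```text
time_s: 25.55
tcp_pos: [0.6436, -0.0289, 0.0418]
tool_rot: [[0.999, 0.035, 0.015], [0.035, -0.999, -0.019], [0.014, 0.019, -1.0]]
wrist_force: [0.8, -0.5, -1.7]
finger_gap: 0.539
```

>>> {"method": "send_rows", "body": {"plan": "0 -0.003 0 0.003 0; 0.56 0 0 0 0; 0.6 0 0 0 0; 0.8 0 0 0 0; 1 0 0 0 0; 1 0 0 0 0; 1 0 0 -0.03 0; 1 0 0 -0.06 0; 1 0 0 -0.06 0; 1 0 0 0 0"}}

```text
time_s: 26.8
tcp_pos: [0.6389, -0.0263, 0.1926]
tool_rot: [[0.999, 0.035, 0.017], [0.035, -0.999, -0.018], [0.016, 0.018, -1.0]]
wrist_force: [0.5, 1.4, -0.9]
finger_gap: 0.997
```

```bash
python3 - <<'E'
from meas import *
go((0.42,-0.10,0.22),62)
go((0.42,-0.10,0.22),2.7)
# dropper, from w3 (two heights)
im,c=load('w3'); hsv=cv2.cvtColor(im,cv2.COLOR_RGB2HSV)
print('dropper base~',ray(c,(416,163),.0),'teat',ray(c,(438,178),.071))
i1,c1=load('w2'); print(ray(c1,(30,233),.0),ray(c1,(5,246),.071))
E
```

```text
t 26.8 at [ 0.6389 -0.0263  0.1926] yaw 2.0 tilt [ 0.017 -0.018] J7 -1.74 gap 0.997 F [ 0.5  1.4 -0.9]
1 -0.0368 0.0111 -0.0049 -10.0; 1 -0.0382 0.0045 -0.0049 -10.0; 1 -0.0384 -0.0022 -0.0049 -10.0; 1 -0.0374 -0.0088 -0.0049 -10.0; 1 -0.0353 -0.0152 -0.0049 -10.0; 1 -0.0322 -0.0211 -0.0049 -10.0
t 26.8 at [ 0.6389 -0.0263  0.1926] yaw 2.0 tilt [ 0.017 -0.018] J7 -1.74 gap 0.997 F [ 0.5  1.4 -0.9]
1 -0.0442 0.0133 -0.0059 -0.1; 1 -0.0442 0.0132 -0.0059 -0.1; 1 -0.0442 0.0131 -0.0059 -0.1; 1 -0.0443 0.0130 -0.0059 -0.1; 1 -0.0443 0.0129 -0.0059 -0.1
dropper base~ [0.40767339 0.20421014] teat [0.4081579  0.20875293]
[0.40065304 0.21367688] [0.41251564 0.193649  ]
```

```bash
python3 - <<'E'
from meas import *
go((0.37,0.19,0.22),2.7)
E
```

```text
t 26.8 at [ 0.6389 -0.0263  0.1926] yaw 2.0 tilt [ 0.017 -0.018] J7 -1.74 gap 0.997 F [ 0.5  1.4 -0.9]
1 -0.0372 -0.0321 -0.0051 -0.1; 1 -0.0372 -0.0322 -0.0051 -0.1; 1 -0.0371 -0.0323 -0.0051 -0.1; 1 -0.0371 -0.0323 -0.0051 -0.1; 1 -0.0370 -0.0324 -0.0051 -0.1; 1 -0.0370 -0.0325 -0.0051 -0.1; 1 -0.0369 -0.0325 -0.0051 -0.1
```

>>> {"method": "send_rows", "body": {"plan": "1 -0.038 -0.032 -0.005 0; 1 -0.038 -0.032 -0.005 0; 1 -0.037 -0.032 -0.005 0; 1 -0.037 -0.032 -0.005 0; 1 -0.037 -0.032 -0.005 0; 1 -0.037 -0.032 -0.005 0; 1 -0.037 -0.032 -0.005 0; 1 0 0 0 0; 1 0 0 0 0"}}

```text
time_s: 27.92
tcp_pos: [0.3609, 0.1937, 0.215]
tool_rot: [[0.999, 0.033, 0.015], [0.033, -0.999, -0.02], [0.014, 0.021, -1.0]]
wrist_force: [-0.1, -0.2, -0.4]
finger_gap: 0.997
```

```bash
python3 - <<'E'
from meas import *
im,c=snap('wrist','w8'); print(proj(c,(.408,.206,.0)),proj(c,(.408,.206,.071)))
go((0.408,0.206,0.12),2.7)
E
```

```text
[266.81759456 129.47181496] [264.95305538 137.88290478]
t 27.98 at [0.3608 0.1939 0.215 ] yaw 1.9 tilt [ 0.014 -0.02 ] J7 -2.05 gap 0.998 F [-0.1  0.2  0.6]
1 0.0154 -0.0042 0.0318 -0.3; 1 0.0155 -0.0041 0.0318 -0.3; 1 0.0155 -0.0040 0.0318 -0.3
```

View pics/w8.png

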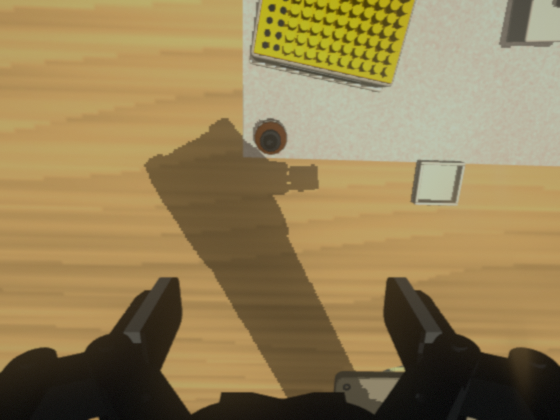

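The dropper is at (270,136) with its teat at (269,140), clear of the tip box by about 40 px.

```bash
python3 - <<'E'
from meas import *
im,c=load('w8'); print(ray(c,(269,140),.071),ray(c,(270,136),.036))
go((0.407,0.2025,0.09),2.7)
E
```

```text
[0.40642937 0.20273466] [0.4057289  0.20235394]
t 27.98 at [0.3608 0.1939 0.215 ] yaw 1.9 tilt [ 0.014 -0.02 ] J7 -2.05 gap 0.998 F [-0.1  0.2  0.6]
1 0.0149 -0.0032 0.0418 -0.3; 1 0.0149 -0.0031 0.0418 -0.3; 1 0.0150 -0.0031 0.0418 -0.3
```

>>> {"method": "send_rows", "body": {"plan": "1 0.016 -0.003 0.03 -0.3; 1 0.015 -0.003 0.035 -0.3; 1 0.014 -0.003 0.04 -0.3; 1 0 0 0.01 0; 1 0 0 0 0; 1 0 0 0 0"}}

```text
time_s: 28.72
tcp_pos: [0.4119, 0.1993, 0.0976]
tool_rot: [[0.999, 0.041, 0.013], [0.041, -0.999, -0.018], [0.013, 0.018, -1.0]]
wrist_force: [-0.1, 0.2, -0.4]
finger_gap: 1.001
```

```bash
python3 - <<'E'
from meas import *
go((0.406,0.2025,0.01),2.7,n=4)
E
```

```text
t 28.73 at [0.4119 0.1993 0.0976] yaw 2.3 tilt [ 0.013 -0.018] J7 -2.23 gap 1.001 F [-0.1  0.2 -0.4]
1 -0.0017 -0.0013 0.0219 -0.1; 1 -0.0017 -0.0013 0.0219 -0.1; 1 -0.0017 -0.0013 0.0219 -0.1; 1 -0.0017 -0.0013 0.0219 -0.1
```

>>> {"method": "send_rows", "body": {"plan": "1 -0.003 -0.003 0.022 0; 1 -0.003 -0.002 0.022 0; 1 -0.002 -0.001 0.022 0; 1 0 0 0.015 0; 1 0 0 0 0"}}

```text
time_s: 29.35
tcp_pos: [0.4094, 0.204, 0.021]
tool_rot: [[0.999, 0.039, 0.026], [0.039, -0.999, -0.018], [0.025, 0.019, -1.0]]
wrist_force: [0.1, 0.4, -0.2]
finger_gap: 1.001
```

```bash
python3 - <<'E'
from meas import *
go((0.406,0.2025,0.01),2.7,n=1)
E
```

```text
t 29.35 at [0.4094 0.204  0.021 ] yaw 2.2 tilt [ 0.026 -0.018] J7 -2.37 gap 1.001 F [ 0.1  0.4 -0.2]
1 -0.0037 0.0012 0.0109 -0.5
```

>>> {"method": "send_rows", "body": {"plan": "1 -0.005 0.001 0.009 0; 1 -0.001 0 0.003 0; 0.3 0 0 0 0; 0 0 0 0 0; 0 0 0 0 0; 0 0 0 0 0; 0 0 0 0 0"}}

```text
time_s: 30.22
tcp_pos: [0.405, 0.2029, 0.0106]
tool_rot: [[0.999, 0.038, 0.03], [0.038, -0.999, -0.017], [0.029, 0.018, -0.999]]
wrist_force: [-0.2, -0.5, 0.7]
finger_gap: 0.33
```

```bash
python3 - <<'E'
from meas import *
go((0.406,0.2025,0.15),2.7,g=0)
E
```

```text
t 30.23 at [0.405  0.2029 0.0106] yaw 2.2 tilt [ 0.03  -0.017] J7 -2.39 gap 0.33 F [-0.2 -0.5  0.7]
0 0.0017 0.0010 -0.0464 -0.2; 0 0.0017 0.0010 -0.0464 -0.2; 0 0.0017 0.0010 -0.0464 -0.2
```

>>> {"method": "send_rows", "body": {"plan": "0 0 0 -0.02 0; 0 0 0 -0.05 0; 0 0 0 -0.05 0; 0 0 0 -0.04 0; 0 0 0 0 0"}}

```text
time_s: 30.85
tcp_pos: [0.3997, 0.2057, 0.1746]
tool_rot: [[0.999, 0.039, 0.028], [0.039, -0.999, -0.017], [0.027, 0.018, -0.999]]
wrist_force: [0.6, -1.1, -1.1]
finger_gap: 0.336
```

```bash
python3 - <<'E'
from meas import *
go((0.6404,-0.161,0.16),2.7,g=0,n=10)
E
```

```text
t 30.85 at [0.3997 0.2057 0.1746] yaw 2.2 tilt [ 0.028 -0.017] J7 -2.14 gap 0.336 F [ 0.6 -1.1 -1.1]
0 0.0226 0.0375 0.0027 -0.0; 0 0.0225 0.0376 0.0027 -0.0; 0 0.0225 0.0376 0.0027 -0.0; 0 0.0225 0.0376 0.0027 -0.0; 0 0.0224 0.0376 0.0027 -0.0; 0 0.0224 0.0376 0.0027 -0.0; 0 0.0224 0.0377 0.0027 -0.0; 0 0.0224 0.0377 0.0027 -0.0; 0 0.0223 0.0377 0.0027 -0.0; 0 0.0223 0.0377 0.0027 -0.0
```

>>> {"method": "send_rows", "body": {"plan": "0 0.022 0.0375 0 0; 0 0.022 0.0375 0 0; 0 0.022 0.0375 0 0; 0 0.022 0.0375 0 0; 0 0.022 0.0375 0 0; 0 0.022 0.0375 0 0; 0 0.022 0.0375 0 0; 0 0.022 0.0375 0 0; 0 0.022 0.036 0 0; 0 0.022 0.030 0 0"}}

```text
time_s: 32.1
tcp_pos: [0.637, -0.1602, 0.175]
tool_rot: [[0.999, 0.045, 0.017], [0.045, -0.999, -0.018], [0.016, 0.019, -1.0]]
wrist_force: [-0.1, 0.3, 0.0]
finger_gap: 0.333
```

>>> {"method": "send_rows", "body": {"plan": "0 0 0 0 0; 0 0 0 0 0"}}

```text
time_s: 32.35
tcp_pos: [0.6368, -0.1623, 0.1711]
tool_rot: [[0.999, 0.042, 0.013], [0.042, -0.999, -0.017], [0.012, 0.017, -1.0]]
wrist_force: [-1.0, 0.7, -0.8]
finger_gap: 0.328
```

```bash
python3 - <<'E'
from meas import *
go((0.6398,-0.161,0.03),2.7,g=0,n=4)
E
```

```text
t 32.35 at [ 0.6368 -0.1623  0.1711] yaw 2.4 tilt [ 0.013 -0.017] J7 -1.53 gap 0.328 F [-1.   0.7 -0.8]
0 0.0004 -0.0009 0.0353 -0.1; 0 0.0004 -0.0009 0.0353 -0.1; 0 0.0004 -0.0009 0.0353 -0.1; 0 0.0004 -0.0009 0.0353 -0.1
```

>>> {"method": "send_rows", "body": {"plan": "0 0.001 -0.001 0.035 0; 0 0.001 -0.001 0.035 0; 0 0 -0.001 0.035 0; 0 0 -0.001 0.025 0; 0 0 0 0.008 0; 0 0 0 0 0"}}

```text
time_s: 33.1
tcp_pos: [0.6385, -0.1542, 0.0287]
tool_rot: [[0.999, 0.05, 0.012], [0.05, -0.999, -0.016], [0.011, 0.016, -1.0]]
wrist_force: [0.4, -0.9, 0.0]
finger_gap: 0.331
```

```bash
python3 - <<'E'
from meas import *
go((0.6398,-0.161,0.011),2.7,g=0,n=2)
E
```

```text
t 33.1 at [ 0.6385 -0.1542  0.0287] yaw 2.9 tilt [ 0.012 -0.016] J7 -1.59 gap 0.331 F [ 0.4 -0.9  0. ]
0 0.0004 0.0033 0.0089 0.1; 0 0.0004 0.0033 0.0089 0.1
```

>>> {"method": "send_rows", "body": {"plan": "0 0.001 0.005 0.009 0; 0 0 0.002 0.008 0; 0 0 0 0.002 0; 0 0 0 0 0"}}

```text
time_s: 33.6
tcp_pos: [0.6416, -0.1624, 0.0113]
tool_rot: [[0.999, 0.049, 0.016], [0.049, -0.999, -0.017], [0.015, 0.018, -1.0]]
wrist_force: [0.2, -0.3, -0.8]
finger_gap: 0.33
```

>>> {"method": "send_rows", "body": {"plan": "0 0 0 0.001 0; 0.4 0 0 0 0; 0.7 0 0 0 0; 1 0 0 0 0; 1 0 0 -0.03 0; 1 0 0 -0.05 0; 1 0 0 -0.06 0; 1 0 0 -0.04 0; 1 0 0 0 0"}}

```text
time_s: 34.72
tcp_pos: [0.6386, -0.1588, 0.1962]
tool_rot: [[0.999, 0.05, 0.016], [0.05, -0.999, -0.017], [0.015, 0.017, -1.0]]
wrist_force: [-0.2, -0.1, -0.3]
finger_gap: 1.003
```

```bash
python3 - <<'E'
from meas import *
go((0.3955,-0.219,0.14),62,n=8)
E
```

```text
t 34.73 at [ 0.6386 -0.1588  0.1962] yaw 2.9 tilt [ 0.016 -0.017] J7 -1.52 gap 1.003 F [-0.2 -0.1 -0.3]
1 -0.0308 0.0059 0.0067 -7.4; 1 -0.0313 0.0019 0.0067 -7.4; 1 -0.0313 -0.0022 0.0067 -7.4; 1 -0.0308 -0.0062 0.0067 -7.4; 1 -0.0297 -0.0101 0.0067 -7.4; 1 -0.0282 -0.0138 0.0067 -7.4; 1 -0.0262 -0.0173 0.0067 -7.4; 1 -0.0237 -0.0206 0.0067 -7.4
```

>>> {"method": "send_rows", "body": {"plan": "1 -0.031 0.006 0.005 -7.4; 1 -0.031 0.002 0.005 -7.4; 1 -0.031 -0.002 0.005 -7.4; 1 -0.031 -0.006 0.005 -7.4; 1 -0.030 -0.010 0.005 -7.4; 1 -0.028 -0.014 0.005 -7.4; 1 -0.026 -0.017 0.005 -7.4; 1 -0.024 -0.020 0.005 -7.4; 1 0 0 0 0; 1 0 0 0 0"}}

```text
time_s: 35.98
tcp_pos: [0.3851, -0.2236, 0.1435]
tool_rot: [[0.441, 0.898, 0.006], [0.898, -0.441, -0.012], [-0.008, 0.011, -1.0]]
wrist_force: [0.6, 0.5, 0.2]
finger_gap: 1.003
```

```bash
python3 - <<'E'
from meas import *
go((0.3955,-0.219,0.1),62,n=3)
E
```

```text
t 35.98 at [ 0.3851 -0.2236  0.1435] yaw 63.9 tilt [ 0.006 -0.012] J7 -0.06 gap 1.003 F [0.6 0.5 0.2]
1 0.0030 0.0023 0.0145 0.6; 1 0.0030 0.0022 0.0145 0.6; 1 0.0031 0.0022 0.0145 0.6
```

>>> {"method": "send_rows", "body": {"plan": "1 0.005 0.004 0.01 0; 1 0.004 0.003 0.01 0; 1 0.001 0.001 0.02 0; 1 0 0 0 0; 1 0 0 0 0"}}

```text
time_s: 36.6
tcp_pos: [0.4009, -0.2156, 0.1005]
tool_rot: [[0.439, 0.899, 0.007], [0.899, -0.439, -0.009], [-0.005, 0.01, -1.0]]
wrist_force: [-0.7, -0.3, 0.4]
finger_gap: 0.999
```

```bash
python3 - <<'E'
from meas import *
go((0.3955,-0.219,0.014),62,n=4)
E
```

```text
t 36.6 at [ 0.4009 -0.2156  0.1005] yaw 64.0 tilt [ 0.007 -0.009] J7 -0.14 gap 0.999 F [-0.7 -0.3  0.4]
1 -0.0013 -0.0011 0.0216 0.5; 1 -0.0013 -0.0010 0.0216 0.5; 1 -0.0013 -0.0010 0.0216 0.5; 1 -0.0013 -0.0010 0.0216 0.5
```

>>> {"method": "send_rows", "body": {"plan": "1 -0.003 -0.003 0.01 0.5; 1 -0.002 -0.001 0.022 0.5; 1 0 0 0.022 0.5; 1 0 0 0.022 0; 1 0 0 0.008 0; 1 0 0 0 0"}}

```text
time_s: 37.35
tcp_pos: [0.3957, -0.221, 0.0148]
tool_rot: [[0.466, 0.885, 0.01], [0.885, -0.466, -0.012], [-0.006, 0.014, -1.0]]
wrist_force: [0.1, -0.5, 0.9]
finger_gap: 1.002
```

```bash
python3 - <<'E'
from meas import *
go((0.3955,-0.219,0.014),62,n=1)
E
```

```text
t 37.35 at [ 0.3957 -0.221   0.0148] yaw 62.2 tilt [ 0.01  -0.012] J7 -0.26 gap 1.002 F [ 0.1 -0.5  0.9]
1 0.0017 -0.0011 0.0008 0.2
```

>>> {"method": "send_rows", "body": {"plan": "0.7 0.001 -0.001 0 0; 0 0 0 0 0; 0 0 0 0 0; 0 0 0 0 0; 0 0 0 -0.02 0; 0 0 0 -0.04 0; 0 0 0 -0.04 0; 0 0 0 0 0"}}

```text
time_s: 38.35
tcp_pos: [0.395, -0.2188, 0.12]
tool_rot: [[0.466, 0.885, 0.013], [0.885, -0.466, -0.014], [-0.006, 0.018, -1.0]]
wrist_force: [-1.1, -0.5, -0.4]
finger_gap: 0.586
```

```bash
python3 - <<'E'
from meas import *
go((0.5531,-0.3007,0.11),62,g=0,n=5)
E
```

```text
t 38.35 at [ 0.395  -0.2188  0.12  ] yaw 62.2 tilt [ 0.013 -0.014] J7 -0.14 gap 0.586 F [-1.1 -0.5 -0.4]
0 0.0003 0.0356 0.0026 0.0; 0 0.0003 0.0356 0.0026 0.0; 0 0.0003 0.0356 0.0026 0.0; 0 0.0003 0.0356 0.0026 0.0; 0 0.0004 0.0356 0.0026 0.0
```

>>> {"method": "send_rows", "body": {"plan": "0 0 0.036 0 0; 0 0 0.036 0 0; 0 0 0.036 0 0; 0 0 0.035 0 0; 0 0 0.03 0 0; 0 0 0 0 0; 0 0 0 0 0"}}

```text
time_s: 39.22
tcp_pos: [0.5491, -0.3013, 0.1146]
tool_rot: [[0.467, 0.884, 0.005], [0.884, -0.467, -0.012], [-0.008, 0.01, -1.0]]
wrist_force: [0.1, 0.3, -0.8]
finger_gap: 0.58
```

```bash
python3 - <<'E'
from meas import *
go((0.5531,-0.3007,0.035),62,g=0,n=3)
E
```

```text
t 39.23 at [ 0.5491 -0.3013  0.1146] yaw 62.1 tilt [ 0.005 -0.012] J7 -0.27 gap 0.58 F [ 0.1  0.3 -0.8]
0 0.0010 0.0008 0.0265 0.0; 0 0.0010 0.0008 0.0265 0.0; 0 0.0010 0.0008 0.0265 0.0
```

>>> {"method": "send_rows", "body": {"plan": "0 0.001 0.001 0.027 0; 0 0.001 0.001 0.027 0; 0 0 0 0.023 0; 0 0 0 0.008 0; 0 0 0 0 0"}}

```text
time_s: 39.85
tcp_pos: [0.5491, -0.3004, 0.0273]
tool_rot: [[0.467, 0.884, 0.003], [0.884, -0.467, -0.013], [-0.01, 0.009, -1.0]]
wrist_force: [-0.4, -0.4, -1.3]
finger_gap: 0.58
```

```bash
python3 - <<'E'
from meas import *
go((0.5531,-0.3007,0.015),62,g=0,n=2)
E
```

```text
t 39.85 at [ 0.5491 -0.3004  0.0273] yaw 62.2 tilt [ 0.003 -0.013] J7 -0.32 gap 0.58 F [-0.4 -0.4 -1.3]
0 0.0009 0.0018 0.0061 0.1; 0 0.0009 0.0018 0.0061 0.1
```

>>> {"method": "send_rows", "body": {"plan": "0 0.002 0.003 0.006 0; 0 0 0.001 0.005 0; 0 0 0 0.002 0; 0 0 0 0 0"}}

```text
time_s: 40.35
tcp_pos: [0.5551, -0.3015, 0.0169]
tool_rot: [[0.468, 0.884, 0.006], [0.884, -0.467, -0.015], [-0.011, 0.012, -1.0]]
wrist_force: [-0.3, -0.5, -1.1]
finger_gap: 0.586
```

Release, lift, and back away to a checking pose.

>>> {"method": "send_rows", "body": {"plan": "0 -0.001 -0.001 0.003 0; 0.62 0 0 0 0; 0.7 0 0 0 0; 1 0 0 0 0; 1 0 0 0 0; 1 0 0 -0.03 0; 1 0 0 -0.06 0; 1 0 0 -0.06 0; 1 0 0 -0.06 0; 1 0 0 0 0"}}

```text
time_s: 41.6
tcp_pos: [0.5528, -0.2983, 0.2314]
tool_rot: [[0.467, 0.884, 0.006], [0.884, -0.467, -0.015], [-0.01, 0.012, -1.0]]
wrist_force: [-0.2, -0.6, -1.0]
finger_gap: 1.002
```

```bash
python3 - <<'E'
from meas import *
go((0.52,-0.15,0.36),2.7)
E
```

```text
t 41.6 at [ 0.5528 -0.2983  0.2314] yaw 62.1 tilt [ 0.006 -0.015] J7 -0.24 gap 1.002 F [-0.2 -0.6 -1. ]
1 0.0191 -0.0161 -0.0218 9.9; 1 0.0160 -0.0192 -0.0218 9.9; 1 0.0125 -0.0216 -0.0218 9.9; 1 0.0086 -0.0235 -0.0218 9.9; 1 0.0044 -0.0246 -0.0218 9.9; 1 0.0001 -0.0250 -0.0218 9.9
```

>>> {"method": "send_rows", "body": {"plan": "1 0.019 -0.016 -0.022 9.9; 1 0.016 -0.019 -0.022 9.9; 1 0.012 -0.022 -0.022 9.9; 1 0.009 -0.024 -0.022 9.9; 1 0.004 -0.025 -0.022 9.9; 1 0 -0.025 -0.022 9.9; 1 0 0 0 0; 1 0 0 0 0; 1 0 0 0 0"}}

```text
time_s: 42.72
tcp_pos: [0.5182, -0.1471, 0.3569]
tool_rot: [[1.0, 0.017, -0.002], [0.017, -1.0, -0.012], [-0.003, 0.012, -1.0]]
wrist_force: [0.0, -0.5, 0.1]
finger_gap: 0.998
```

```bash
python3 - <<'E'
from meas import *
go((0.52,-0.15,0.36),2.7)
im,c=snap('wrist','w9'); 
P=wells(im,c,tuple(proj(c,(.5465,-.1654,.028)).astype(int))); print(len(P),minrect(P))
ims,cs=snap('scene','s2'); imt,ct=snap('top','t2')
cv2.imwrite('pics/s2c.png',cv2.resize(ims[110:310,100:400,::-1],None,fx=2.6,fy=2.6,interpolation=cv2.INTER_CUBIC))
E
```

```text
t 42.73 at [ 0.5182 -0.1471  0.3569] yaw 1.0 tilt [-0.002 -0.012] J7 -1.43 gap 0.998 F [ 0.  -0.5  0.1]
1 0.0018 0.0030 -0.0031 -1.7
90 ((0.5464420776367187, -0.16557144165039062), (99.67164611816406, 64.1387710571289), -87.08072924613953)
```

View pics/w9.png

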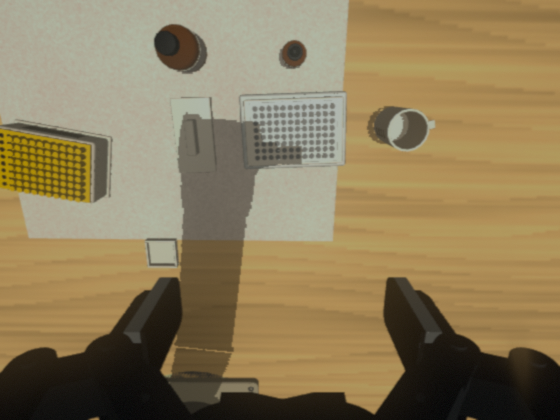

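View pics/s2c.png

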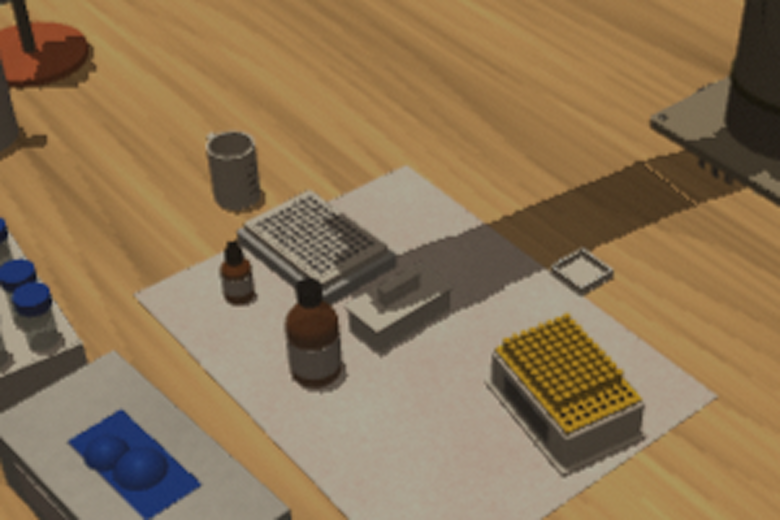

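Everything stands upright, with the cover on the trough. In the wrist view: bottle cap (167,42), dropper top (291,53), beaker mouth (409,129), cover corners about (171,98)-(215,172). Now I'll check them against the targets.

```bash
python3 - <<'E'
from meas import *
i9,c9=load('w9'); s2,cs=load('s2')
o=np.array([.5465,-.1655]);a=np.radians(2.85);R=np.array([[np.cos(a),np.sin(a)],[-np.sin(a),np.cos(a)]])
def sc(x,y): return (100+x/2.6,110+y/2.6)
f=lambda p:np.round(R@(p-o),4)
print('bottle',f(ray(c9,(167,42),.105)),f(ray(cs,sc(310,283),.105)),'want .099 .132')
print('dropper',f(ray(c9,(291,53),.071)),f(ray(cs,sc(233,244),.071)),'want .094 0')
print('beaker',f(ray(c9,(409,129),.068)),f(ray(cs,sc(231,148),.068)),'want 0 -.1355')
C=[ray(c9,p,.032) for p in((171,98),(210,97),(215,172),(180,174))]; print('cover',f(np.mean(C,0)),minrect(C))
print('cover scene rib top', f(ray(cs,sc(399,282),.052)))
r=lambda i:cv2.cvtColor(i,cv2.COLOR_RGB2HSV)
t0,ct=load('top0'); t2,_=load('t2')
# jar: dark blob shift
for t in(t0,t2):
    m=(cv2.cvtColor(t,cv2.COLOR_RGB2GRAY)[158:184,136:166]<60).astype(np.uint8); M=cv2.moments(m); print('jar px',M['m10']/M['m00']+136,M['m01']/M['m00']+158)
E
```

```text
bottle [0.1028 0.1287] [0.0995 0.1327] want .099 .132
dropper [0.0916 0.0028] [0.0971 0.0077] want .094 0
beaker [ 0.0039 -0.1364] [ 0.0063 -0.1254] want 0 -.1355
cover [-0.0007  0.1293] ((0.5389872436523437, -0.0368603630065918), (97.35894775390625, 48.80015182495117), 2.3258728981018066)
cover scene rib top [0.0029 0.1373]
jar px 151.47222222222223 170.28174603174602
jar px 151.21666666666667 170.09166666666667
```

```bash
python3 - <<'E'
from h import *
im,c=load('s2'); cv2.imwrite('pics/z.png',cv2.resize(im[200:255,225:285,::-1],None,fx=9,fy=9,interpolation=cv2.INTER_CUBIC))
E
```

```text
(no output)
```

View pics/z.png

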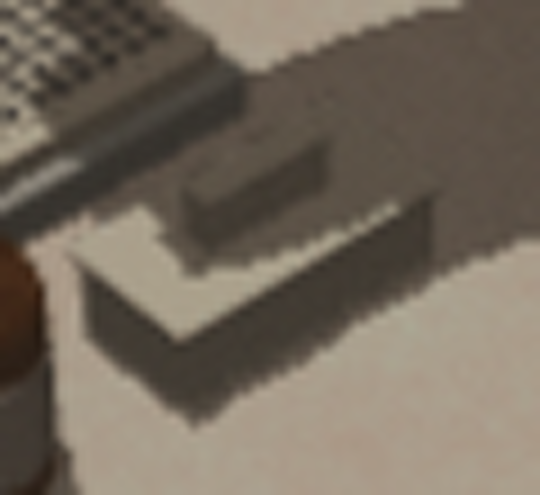

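The zoom shows the cover lying flat and flush on the trough rim with no gap or tilt. Handing in.

```bash
python3 -c "
from bench import ticket,ctrl
print(ctrl.read_state()['time_s'],ticket.close_job())"
```

```text
the job is handed in; nothing more can be done
42.875 None
```

The bench is set and I handed the job in at 42.9 s of the 131 s allowed. The interface gave no verdict. The trough with its cover, the beaker, the tall bottle and the dropper are in their places, and the hand was clear of everything at hand-in.

My last checks, with positions (x, y) in mm in the plate's frame:

| Item | Wrist view | Scene view | Target |
|---|---|---|---|
| Bottle | 103, 129 | 100, 133 | 99, 132 |
| Dropper | 92, 3 | 97, 8 | 94, 0 |
| Beaker | 4, -136 | 6, -125 | 0, -135.5 |
| Cover | -1, 129 | 3, 137 | 0, 132 (over trough) |

- **Trough:** it was measured before the cover went on, standing within about 2 mm of its target and parallel to the block edge within about 0.2 deg.
- **Cover:** it lies flat and flush on the trough's rim, with no gap or tilt visible. I judged this from pictures and the release height, not from a direct height measurement.
- **Jar:** it did not move; its position in the top view changed by less than 0.4 pixel (about 1 mm).
- **Upright:** all pieces look upright in the final pictures.

The two views disagree most on the beaker, by about 11 mm in y. I trust the steeper wrist view, and both values are inside the 15 mm tolerance. I also released the bottle about 1–2 mm above the bench, because the last small downward steps had no effect; it stands upright.

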